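Refit the washed slide carrier on the staining shaker

TASK

The washed slide carrier (the plate with four slide pockets and a tongue at one end) is draining on edge in the wire rack: put it back on the staining shaker, pockets up, with its tongue tucked under the lip at the far end of the shaker's bed and its near end lowered and pressed down flat until the spring catch has snapped over it, then let go. Leave the other two pieces standing in the rack and the things on the bench where they are.

Things in the scene. Friction and masses are not known exactly. Their poses are not given: they have to be found in the camera images.
- carrier: Grey plastic plate, 156 (x) x 66 (y) x 14 mm (z), 0.14 to 0.26 kg, with four slide pockets, 3 mm deep, in its +z face and a tongue at its +x end; its outer sides are flat and full height. Origin: centre of the underside. It starts on its long edge in a rack slot: y axis up, +x along the rack's +x, pockets facing the rack's -y, top edge 82 mm above the bench, middle of its thickness on the slot.
- tongue (a point): Middle of the free end of the carrier's tongue, at carrier (90, 0, 5) mm. The tongue is 40 mm wide (y), 5 mm thick (z 2.5 to 7.5 mm) and sticks out 12 mm (x 78 to 90 mm).
- front (a point): Middle of the lower edge of the carrier's plain end, at carrier (-78, 0, 0) mm. Lying flat, the carrier can be gripped across its 66 mm width, anywhere along its sides. If its lower long edge is set on the bench and it is let go leaning well over, it tips and lies flat.
- shaker: Heavy, fixed. White housing 250 (x) x 150 mm (y), top 56 mm above the bench; on it an aluminium platform 220 x 116 mm, top 70 mm above the bench. Origin: centre of its underside. +x points away from the robot within 0.5 rad, from catch to lip. Beside the near half of the bed (x -70 to 15 mm) the platform is bare: fingers fit there on both sides of the carrier.
- seat (a point): Where the carrier's origin lies when home (axes alike): middle of the bed, 76 mm above the bench, the top of two ribs (y +-20 mm, x -72 to 68 mm) that bear the carrier. A guide on each side (x 20 to 70 mm) has its inner face at y +-35 mm up to z 10 mm and flares outward up to z 18 mm. Play when home: 2 mm in +x, 3 mm in -x, 2 mm in y. Sizes of lip and catch are in this frame.
- lip (a point): Lower front edge of the lip, middle: seat (81, 0, 10.5) mm. The lip is a cap over x 81 to 102, y +-32, z 10.5 to 16.5 mm. The pocket below it is 48 mm wide in y, ends at a wall at x 92 mm, and its floor is 6 mm below the rib tops. The tongue enters with the carrier tilted, tongue end low, by about 0.3 rad.
- catch (a joint): Spring catch at the bed's near end: how far it is pushed back, towards the shaker's -x, in m. 0 = fully out (bed empty, or snapped over the carrier); 0.009 = end. 2.5 N at 0, then 0.25 N per mm. The carrier's end, pressed down on its ramp with 5 to 20 N, pushes it back 3 to 6 mm; then it springs over the carrier's rim.
- catch_nose (a point): Tip of the catch's nose, lower edge: seat (-73.5, 0, 15.5) mm with the catch out, 1.5 mm above the rim of the seated carrier. The nose is 24 mm wide (y); above it, from about z 19 to 31 mm, the ramp leans back at 60 degrees to x -81 mm. The catch's housing reaches back to x -106 mm.
- rack: Draining rack, heavy, fixed: white base 150 x 150 mm, top 16 mm above the bench; wire hoops up to 60 mm above the bench at x +-48 mm. Three slots along its x, at y -42, 0 and +42 mm, each 17 mm wide. Origin: centre of its underside. +x points away from the robot within 0.6 rad. Which piece is in which slot varies.
- cover: Plain white plate, 140 x 60 x 12 mm, loose, on its long edge in another slot; top edge 76 mm above the bench. Origin: centre of one face. Stays there.
- trough: Shallow grey trough, 164 x 62 x 13 mm, without tongue or pockets, loose, on its long edge in another slot; top edge 78 mm above the bench. Origin: centre of its underside. Stays there.
- stain_jar: Staining jar with violet stain, 54 mm across, 101 mm high, upright in the gap between rack and shaker, at varying places 0.50 m or more ahead of the robot. Origin: centre of its foot. On the robot's side of the jar that gap is clear bench (0.32 to 0.46 m ahead of the robot).
- specimen_cup: Specimen cup with orange lid, 47 mm across, 58 mm high, right of the shaker. Origin: centre of its foot.
- dropper_green: Dropper bottle with green cap, 31 mm across, 84 mm high, left of the rack. Origin: centre of its foot.
- bench_timer: White bench timer, 40 x 62 x 58 mm, in the gap behind the jar. Origin: centre of its foot.

How it is judged:
By the outcome, as a careful person would: the job done as asked, in the order asked, and still so for the second after the job is handed in, with the robot touching nothing.
It also fails if it takes over 69 s, if anything falls off the work surface, if the arm or the gripper's body presses on something with over 40 N, if the wrist force passes 120 N, or if a joint passes its speed limit or range.

ROBOT

A 6-joint arm with a two-finger parallel gripper is mounted at the origin on a cart in front of the work surface, level with it; the furniture and walls round the work are solid. World frame = base frame: x ahead of the robot, y to its left, z up, the work surface at z = 0. Lengths are in m, angles in rad, forces in N, time in s.
With the tool pointing down it reaches from about 0.25 to 0.725 m from the base axis. Payload 4 kg.
Tool frame: the origin (TCP) lies between the finger pads; the fingertips stand 11 mm ahead of it and the grasp point (between the pads) lies 8 mm behind it (bot.tip_extent is the distance from the TCP to the fingertips, in m); z points along the fingers, y is the line along which they close (so a half turn about z gives the same grasp; the last joint's range is limited). The gripper opens to 85 mm and grips with 20 to 120 N. Pads are 22 mm wide; open, the fingers measure 114 mm over their backs; the gripper's body (76 mm by 85 mm) begins 54 mm behind the grasp point. The pads swing forward as they close: fully open they stand 13 mm farther back than shut.
Start: joints at [-1.122, 0.241, 0.005, 1.335, 0, 1.571], TCP at [0.217, -0.45, 0.242] pointing down, gripper open.
Joint ranges: [-2.72, 2.72], [-1.05, 1.87], [-1.09, 1.28], [-1.99, 2.15], [-1.42, 1.44], [-3.14, 3.14]. Speed limits (rad/s): [2.79, 2.79, 3.14, 3.14, 3.14, 3.14].

INTERFACE

Orientations are given as a unit quaternion [x, y, z, w].
In Python, from workcell import bot gives the robot as it stands. The module is installed in compiled form; this text tells all that it offers.
- The arm moves only by the tool drive_tool, never from a script. Its argument "rows" is a list of rows, each an object of numbers: "dx", "dy", "dz": the shift along the tool's x, y, z in units of 50 mm (1.0 is 50 mm); "wx", "wy", "wz": the turn, a rotation vector about the tool's x, y, z in units of 5 degrees (1.0 is 5 degrees); "hand": the finger opening in mm, from 0 to 85.4. A call has 1 to 20 rows; each row is the pose to reach, as a shift and turn from the pose commanded when the call began, along the tool's axes at that moment; what a row does not reach only later rows make up. A row lasts 1/10 s, in which the tool goes at most 50 mm and 8.59 degrees, less where a joint would pass 70% of its speed; a pose out of reach is approached as far as the arm can. A call with a gripper value outside its range is refused whole. The fingers move at their own pace and stop on an object; the grip force is fixed at half the most. Time passes only in rows, so rows that repeat a pose let the fingers close. It gives the time, the measured TCP pose, the force, the opening and the grip force at its end, in the units of the state.
- bot.get_obs(): the state, without advancing time (a new reading comes with each control period).
- bot.camera(name): name is "scene" or "side" or "wrist"; returns the picture (480x640x3 uint8, red, green, blue); there is no depth.
- bot.get_calibration(name): a dict with "vfov" (degrees; the focal length in pixels is half the picture's height over the tangent of half this angle, whatever the lens; pixels are square), "cx", "cy" (the principal point, pixels), "origin" and "rotation" of the camera in the world; the wrist camera has in their place "mount" (4x4, takes a point from camera to tool coordinates, whose origin is the TCP and whose axes are the flange's). Camera axes: x right, y up, looking along -z (the intrinsics and any distortion apply to the point x, -y, -z); pixel columns grow to the right and rows downward; lengths in m; the calibration is good to about 2 mm. A picture is of the moment at which its call begins: read the wrist's pose just before it. get_calibration takes no time and is no camera call.
- bot.job_done(): hands the job in; it is judged then, once.
Trained networks look in the newest picture that a camera, given by its name, has taken for a name from the list of things; names that differ only in an ending like _2 or _b are one class to them, and where a whole thing is asked for, a point or a joint stands for the part that bears it (a point fixed in the world has none). Each returns a list of dicts, best first, with "score" (0 to 1); they miss things now and then, are a little off and sometimes report something else, mostly with a low value. They report only what shows in the picture. A call takes as long as a camera call.
- bot.look_for(camera, thing): "extent" ([centre column, centre row, width, height] in pixels, round what is visible of it).
- bot.outline_of(camera, thing): "region" (480x640 bool, what is visible of it) and "extent" ([centre column, centre row, width, height] in pixels, round what is visible of it).
The state is a dict: "clock": time; "joint_pos": joint angles; "joint_vel": joint speeds; "tau": joint torques, N m; "eef_pos": TCP position; "tool_rot": TCP orientation; "ft_force": force on the tool from outside, world axes, zero at the start; "ft_torque": the same for the moment, N m; "grip_width": finger opening in m; "grasp_force": force on a finger pad.
Only numpy, scipy, OpenCV 4.12 (cv2) and the standard library are available. Lean on these libraries where they do the work, as an engineer would, in place of code of your own. Each camera call takes 0.05 s, during which the arm holds its last target. There are 200 camera calls.

## Working session

There is one attempt and no reset: what is moved stays moved. The work goes in short steps, Python scripts to look and compute and a tool call to move; the robot and the scene stay as the last step left them, time stands still between calls to the robot, and variables do not carry over. Pictures are saved under pics/ and viewed, at most 10 in all, crops included, and the job is handed in when it is done.

Besides the shell and the picture viewer there is one more tool, called after "Request:" as name([rows], argument=value, ...), one row to a line, values as JSON. drive_tool: Moves the arm, as the interface text tells. Its arguments: {"type":"object","properties":{"rows":{"type":"array","items":{"type":"object","properties":{"dx":{"type":"number"},"dy":{"type":"number"},"dz":{"type":"number"},"wx":{"type":"number"},"wy":{"type":"number"},"wz":{"type":"number"},"hand":{"type":"number"}}}}},"required":["rows"]}

```bash
mkdir -p pics; cat > h.py <<'E'
import numpy as np, cv2
from scipy.spatial.transform import Rotation as R
from workcell import bot
def cam(name,obs=None):
    c=bot.get_calibration(name)
    f=240/np.tan(np.radians(c['vfov'])/2)
    if 'mount' in c:
        o=obs; T=np.eye(4);T[:3,:3]=R.from_quat(o['tool_rot']).as_matrix();T[:3,3]=o['eef_pos']
        M=T@np.array(c['mount']); return f,c['cx'],c['cy'],M[:3,3],M[:3,:3],c
    return f,c['cx'],c['cy'],np.array(c['origin']),np.array(c['rotation']),c
def ray(C,u,v):
    f,cx,cy,o,Rm,_=C
    d=Rm@np.array([(u-cx)/f,-(v-cy)/f,-1]); return o,d/np.linalg.norm(d)
def at_z(C,u,v,z):
    o,d=ray(C,u,v); return o+d*(z-o[2])/d[2]
def proj(C,p):
    f,cx,cy,o,Rm,_=C
    q=Rm.T@(np.array(p)-o); return np.array([cx+f*q[0]/-q[2], cy-f*q[1]/-q[2]])
def snap(name,fn):
    o=bot.get_obs(); im=bot.camera(name); cv2.imwrite('pics/'+fn,im[...,::-1]); return cam(name,o),im
E
python3 - <<'E'
from h import *
for n in ['scene','side']:
    C,im=snap(n,n+'0.png'); print(n,{k:np.round(v,4).tolist() if not isinstance(v,str) else v for k,v in C[5].items()})
    for t in ['carrier','shaker','rack','cover','trough','stain_jar','catch','tongue','lip','front']:
        try: print(t,[(round(d['score'],2),np.round(d['extent']).tolist()) for d in bot.look_for(n,t)[:3]])
        except Exception as e: print(t,e)
print(bot.get_calibration('wrist')); print(bot.get_obs(), bot.tip_extent)
E
```

```text
scene {'vfov': 52.7957, 'cx': 322.3029, 'cy': 238.0047, 'origin': [-0.2779, 0.6827, 0.5592], 'rotation': [-0.2348, 0.4918, 0.7646, -0.344]}
carrier [(0.7, [234.0, 295.0, 10.0, 63.0]), (0.47, [395.0, 219.0, 7.0, 13.0])]
shaker [(0.65, [384.0, 232.0, 90.0, 64.0])]
rack [(0.6, [233.0, 311.0, 81.0, 56.0])]
cover [(0.68, [385.0, 230.0, 89.0, 60.0]), (0.55, [214.0, 300.0, 14.0, 59.0])]
trough [(0.95, [253.0, 302.0, 6.0, 65.0]), (0.43, [335.0, 244.0, 17.0, 43.0])]
stain_jar [(0.72, [385.0, 229.0, 91.0, 59.0]), (0.6, [336.0, 244.0, 18.0, 44.0])]
catch [(0.66, [396.0, 219.0, 10.0, 12.0])]
tongue [(0.66, [233.0, 297.0, 17.0, 68.0])]
lip [(0.93, [383.0, 229.0, 81.0, 65.0])]
front [(0.62, [234.0, 295.0, 11.0, 68.0])]
side {'vfov': 44.7553, 'cx': 315.6507, 'cy': 243.2647, 'origin': [0.1045, 1.2439, 1.1531], 'rotation': [-0.0691, 0.4253, 0.8898, -0.1499]}
carrier [(0.63, [288.0, 317.0, 42.0, 52.0])]
shaker [(0.94, [332.0, 209.0, 87.0, 60.0]), (0.52, [286.0, 316.0, 38.0, 53.0])]
rack [(0.81, [292.0, 330.0, 76.0, 59.0])]
cover [(0.85, [275.0, 326.0, 34.0, 47.0]), (0.47, [330.0, 210.0, 83.0, 59.0])]

[... 829 characters left out ...]
ay([-1.12199003e+00,  2.40580406e-01,  5.00734376e-03,  1.33520958e+00,
       -1.73288222e-05,  1.57081054e+00]), 'joint_vel': array([ 1.73517299e-03, -9.15598491e-05, -2.10245647e-03,  4.65879690e-04,
        1.41315326e-03,  1.92282958e-03]), 'tau': array([ 1.25856142e-03, -3.72224236e+01,  2.52694237e+01,  1.31189707e-03,
       -1.28861625e-04,  1.76621529e-05]), 'eef_pos': array([ 0.21694027, -0.45048433,  0.24231907]), 'tool_rot': array([ 9.74928676e-01,  2.22517586e-01, -6.92464415e-06,  8.59833025e-06]), 'ft_force': array([-0.03525437,  0.0767244 ,  0.26087691]), 'ft_torque': array([ 0.03286195,  0.0081984 , -0.01211376]), 'grasp_force': 0.0, 'grip_width': 0.08579514067668223} 0.011
```

```bash
sed -i "s/np.array(c\['rotation'\]),c/R.from_quat(c['rotation']).as_matrix(),c/" h.py
python3 - <<'E'
from h import *
a=cv2.imread('pics/scene0.png');b=cv2.imread('pics/side0.png')
a=cv2.resize(a[170:370,160:460],(800,533),interpolation=3); b=cv2.resize(b[160:390,210:410],(522,600),interpolation=3)
cv2.imwrite('pics/a.png',a);cv2.imwrite('pics/b.png',b)
S=cam('scene');D=cam('side')
def tri(pa,pb):
    o1,d1=ray(S,*pa);o2,d2=ray(D,*pb)
    A=np.stack([d1,-d2],1);t=np.linalg.lstsq(A,o2-o1,rcond=None)[0];p,q=o1+d1*t[0],o2+d2*t[1]
    return np.round((p+q)/2,3),np.linalg.norm(p-q).round(4)
print('carrier',tri((234,295),(288,317)));print('shaker',tri((384,232),(332,209)));print('rack',tri((233,311),(292,330)));print('trough',tri((253,302),(307,313)));print('cover',tri((214,300),(275,326)));print('jar',tri((336,244),(315,239)))
E
```

```text
carrier (array([0.516, 0.257, 0.042]), np.float64(0.0))
shaker (array([ 0.562, -0.261,  0.022]), np.float64(0.0108))
rack (array([0.499, 0.273, 0.016]), np.float64(0.0022))
trough (array([0.472, 0.235, 0.041]), np.float64(0.0121))
cover (array([0.539, 0.292, 0.034]), np.float64(0.0009))
jar (array([ 0.554, -0.069,  0.046]), np.float64(0.0042))
```

View pics/a.png

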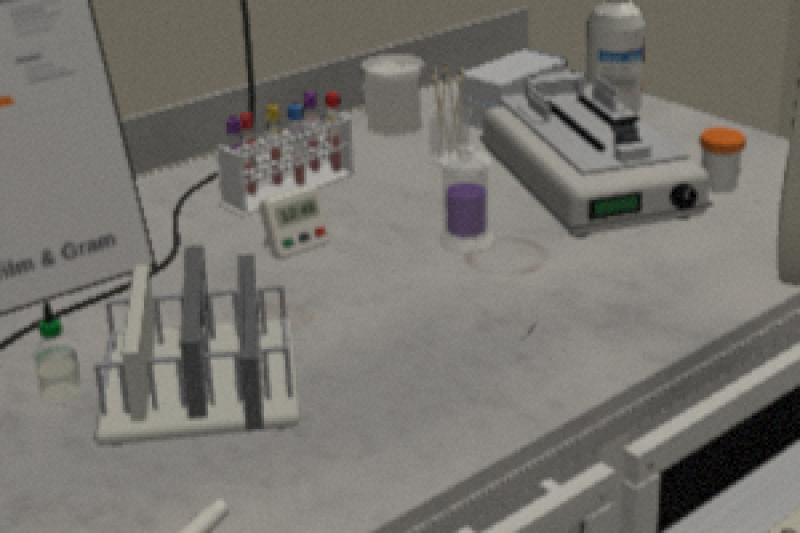

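View pics/b.png

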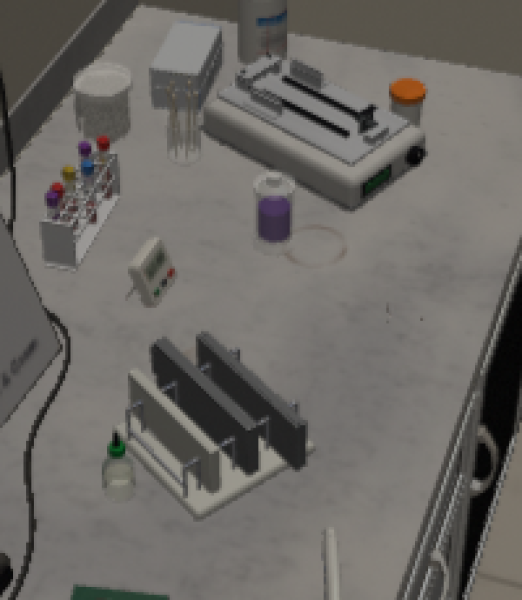

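```bash
cat >> h.py <<'E'
def down(yaw): # tool z down, tool x at yaw
    return R.from_quat([np.cos(yaw/2),np.sin(yaw/2),0,0])
def rel(p,r,frm=None):
    """print shift/turn units from current (or frm) to target"""
    o=bot.get_obs(); p0,r0=(o['eef_pos'],R.from_quat(o['tool_rot'])) if frm is None else frm
    d=r0.inv().apply(np.array(p)-p0)/0.05; w=np.degrees((r0.inv()*r).as_rotvec())/5
    print('d',np.round(d,3),'w',np.round(w,3),'rows>=',round(max(np.linalg.norm(d),np.linalg.norm(w)*5/8.59),1))
E
python3 - <<'E'
from h import *
rel([0.44,-0.25,0.32],down(0))
rel([0.42,0.25,0.32],down(0),(np.array([0.44,-0.25,0.32]),down(0)))
E
```

```text
d [ 5.759 -1.677 -1.554] w [0.    0.    5.143] rows>= 6.2
d [ -0.4 -10.    0. ] w [0. 0. 0.] rows>= 10.0
```

Request:
drive_tool([
  {"dx": 5.76, "dy": -1.68, "dz": -1.55, "wz": 5.14, "hand": 30},
  {"dx": 5.76, "dy": -1.68, "dz": -1.55, "wz": 5.14, "hand": 30},
  {"dx": 5.76, "dy": -1.68, "dz": -1.55, "wz": 5.14, "hand": 30},
  {"dx": 5.76, "dy": -1.68, "dz": -1.55, "wz": 5.14, "hand": 30},
  {"dx": 5.76, "dy": -1.68, "dz": -1.55, "wz": 5.14, "hand": 30},
  {"dx": 5.76, "dy": -1.68, "dz": -1.55, "wz": 5.14, "hand": 30},
  {"dx": 5.76, "dy": -1.68, "dz": -1.55, "wz": 5.14, "hand": 30},
  {"dx": 5.76, "dy": -1.68, "dz": -1.55, "wz": 5.14, "hand": 30},
  {"dx": 5.76, "dy": -1.68, "dz": -1.55, "wz": 5.14, "hand": 30},
  {"dx": 5.76, "dy": -1.68, "dz": -1.55, "wz": 5.14, "hand": 30},
  {"dx": 5.76, "dy": -1.68, "dz": -1.55, "wz": 5.14, "hand": 30},
  {"dx": 5.76, "dy": -1.68, "dz": -1.55, "wz": 5.14, "hand": 30},
  {"dx": 5.76, "dy": -1.68, "dz": -1.55, "wz": 5.14, "hand": 30},
  {"dx": 5.76, "dy": -1.68, "dz": -1.55, "wz": 5.14, "hand": 30},
])

```text
invalid input at $.rows[0]: expected keys dx, dy, dz, wx, wy, wz, hand
```

```bash
python3 - <<'E'
from h import *
o=bot.get_obs(); print(o['clock'],o['eef_pos'],o['tool_rot'],o['joint_pos'],o['grip_width'])
C,im=snap('wrist','w_shaker.png')
np.savez('w_shaker.npz',p=o['eef_pos'],q=o['tool_rot'])
for t in ['shaker','catch','lip']: print(t,[(round(d['score'],2),np.round(d['extent']).tolist()) for d in bot.look_for('wrist',t)[:3]])
rel([0.42,0.25,0.32],down(0))
E
```

```text
1.1 [ 0.21694027 -0.45048433  0.24231907] [ 9.74928676e-01  2.22517586e-01 -6.92464415e-06  8.59833025e-06] [-1.12199003e+00  2.40580406e-01  5.00734376e-03  1.33520958e+00
 -1.73288222e-05  1.57081054e+00] 0.08579514067668223
shaker []
catch []
lip []
d [  9.737 -10.86   -1.554] w [-0.    -0.     5.143] rows>= 14.7
```

View pics/w_shaker.png

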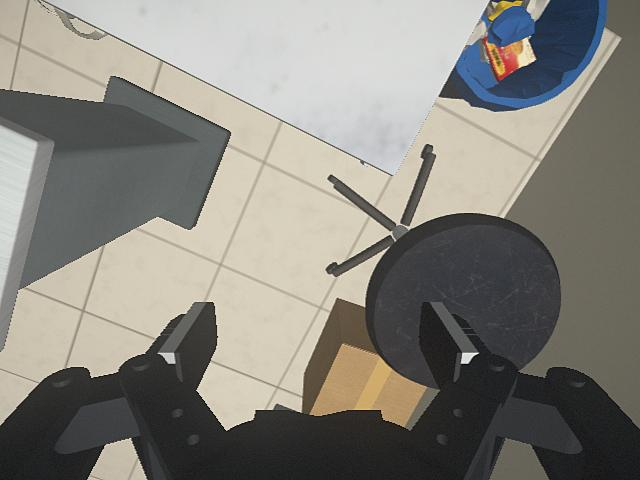

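The arm had not moved because the rows need every key, so this picture shows only the floor and the fingers (around 190,340 and 445,340). Repeating the move with full rows.

Request:
drive_tool([
  {"dx": 5.76, "dy": -1.68, "dz": -1.55, "wx": 0, "wy": 0, "wz": 5.14, "hand": 30},
  {"dx": 5.76, "dy": -1.68, "dz": -1.55, "wx": 0, "wy": 0, "wz": 5.14, "hand": 30},
  {"dx": 5.76, "dy": -1.68, "dz": -1.55, "wx": 0, "wy": 0, "wz": 5.14, "hand": 30},
  {"dx": 5.76, "dy": -1.68, "dz": -1.55, "wx": 0, "wy": 0, "wz": 5.14, "hand": 30},
  {"dx": 5.76, "dy": -1.68, "dz": -1.55, "wx": 0, "wy": 0, "wz": 5.14, "hand": 30},
  {"dx": 5.76, "dy": -1.68, "dz": -1.55, "wx": 0, "wy": 0, "wz": 5.14, "hand": 30},
  {"dx": 5.76, "dy": -1.68, "dz": -1.55, "wx": 0, "wy": 0, "wz": 5.14, "hand": 30},
  {"dx": 5.76, "dy": -1.68, "dz": -1.55, "wx": 0, "wy": 0, "wz": 5.14, "hand": 30},
  {"dx": 5.76, "dy": -1.68, "dz": -1.55, "wx": 0, "wy": 0, "wz": 5.14, "hand": 30},
  {"dx": 5.76, "dy": -1.68, "dz": -1.55, "wx": 0, "wy": 0, "wz": 5.14, "hand": 30},
  {"dx": 5.76, "dy": -1.68, "dz": -1.55, "wx": 0, "wy": 0, "wz": 5.14, "hand": 30},
  {"dx": 5.76, "dy": -1.68, "dz": -1.55, "wx": 0, "wy": 0, "wz": 5.14, "hand": 30},
])

```text
clock: 2.5
eef_pos: [0.4391, -0.2507, 0.3196]
tool_rot: [1.0, -0.001, -0.0, -0.0]
ft_force: [-0.3, -0.5, -1.3]
grip_width: 0.0299
grasp_force: 0.0
```

```bash
python3 - <<'E'
from h import *
o=bot.get_obs(); print(o['clock'],o['eef_pos'],o['tool_rot'],o['joint_pos'],o['grip_width'])
C,im=snap('wrist','w_shaker.png')
np.savez('w_shaker.npz',p=o['eef_pos'],q=o['tool_rot'])
for t in ['shaker','catch','lip']: print(t,[(round(d['score'],2),np.round(d['extent']).tolist()) for d in bot.look_for('wrist',t)[:3]])
rel([0.42,0.25,0.32],down(0))
E
```

```text
2.5 [ 0.43910155 -0.250658    0.31961165] [ 9.99999555e-01 -9.03576347e-04 -2.56090179e-04 -8.46709817e-05] [-5.18642983e-01  2.34034264e-01  1.95612622e-01  1.53290355e+00
 -1.06338764e-04  2.62475685e+00] 0.029931913895176108
shaker [(0.89, [320.0, 107.0, 213.0, 213.0])]
catch []
lip [(0.73, [319.0, 107.0, 210.0, 213.0])]
d [-4.0000e-01 -1.0005e+01 -4.0000e-03] w [ 0.     0.    -0.009] rows>= 10.0
```

View pics/w_shaker.png

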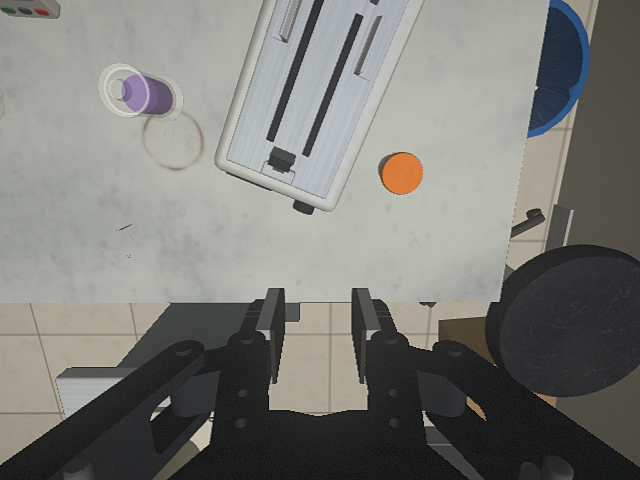

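The shaker is cut off at the top. Its near end and catch are at (282,160), with the ribs running up and to the right. I'll go farther forward for a full view.

Request:
drive_tool([
  {"dx": 2.4, "dy": 0, "dz": 0, "wx": 0, "wy": 0, "wz": 0, "hand": 30},
  {"dx": 2.4, "dy": 0, "dz": 0, "wx": 0, "wy": 0, "wz": 0, "hand": 30},
  {"dx": 2.4, "dy": 0, "dz": 0, "wx": 0, "wy": 0, "wz": 0, "hand": 30},
  {"dx": 2.4, "dy": 0, "dz": 0, "wx": 0, "wy": 0, "wz": 0, "hand": 30},
  {"dx": 2.4, "dy": 0, "dz": 0, "wx": 0, "wy": 0, "wz": 0, "hand": 30},
  {"dx": 2.4, "dy": 0, "dz": 0, "wx": 0, "wy": 0, "wz": 0, "hand": 30},
])

```text
clock: 3.3
eef_pos: [0.559, -0.25, 0.3202]
tool_rot: [1.0, -0.0, -0.0, 0.0]
ft_force: [-0.4, 0.5, -1.1]
grip_width: 0.0301
grasp_force: 0.0
```

```bash
python3 - <<'E'
from h import *
o=bot.get_obs(); print(o['clock'],o['eef_pos'],o['tool_rot'],o['joint_pos'],o['grip_width'])
C,im=snap('wrist','w_shaker2.png')
np.savez('w_shaker2.npz',p=o['eef_pos'],q=o['tool_rot'])
for t in ['shaker','catch','lip']: print(t,[(round(d['score'],2),np.round(d['extent']).tolist()) for d in bot.look_for('wrist',t)[:3]])
g=cv2.cvtColor(im,cv2.COLOR_RGB2GRAY)
n,l,s,c=cv2.connectedComponentsWithStats(((g<60)).astype(np.uint8))
for i in range(1,n):
    if 150<s[i,4]<8000:
        ys,xs=np.where(l==i); rect=cv2.minAreaRect(np.stack([xs,ys],1).astype(np.float32))
        print(s[i],np.round(rect[0]),np.round(rect[1]),rect[2]); 
        bp=cv2.boxPoints(rect)
        print([np.round(at_z(C,u,v,0.076)[:2],4).tolist() for u,v in bp])
rel([0.45,0.25,0.32],down(np.pi/2))
E
```

```text
3.3 [ 0.55903333 -0.24997383  0.32018388] [ 9.99999975e-01 -1.92139855e-04 -1.13916959e-04  1.93286263e-05] [-4.20423178e-01  4.67634711e-01  5.31711388e-01  1.63506524e+00
 -1.28243589e-04  2.72155377e+00] 0.03009166885704853
shaker [(0.76, [321.0, 181.0, 194.0, 243.0])]
catch [(0.96, [287.0, 272.0, 28.0, 22.0])]
lip [(0.73, [320.0, 182.0, 189.0, 245.0])]
[528  15  38  57 702] [546.  43.] [56. 37.] 88.8982925415039
[[0.74, -0.4479], [0.7406, -0.4823], [0.6929, -0.4933], [0.6923, -0.4574]]
[562  30  78  16 471] [600.  38.] [15. 77.] 90.0
[[0.7281, -0.483], [0.7281, -0.5563], [0.7153, -0.5598], [0.7154, -0.4857]]
[ 520   79   51  104 3041] [548. 132.] [ 40. 108.] 9.659893035888672
[[0.5842, -0.4674], [0.6882, -0.4674], [0.6822, -0.5073], [0.577, -0.5109]]
[272 131  52 119 613] [297. 190.] [  6. 126.] 21.571308135986328
[[0.5099, -0.1978], [0.6373, -0.2507], [0.635, -0.2567], [0.5071, -0.2044]]
[305 146  54 117 546] [331. 204.] [  7. 125.] 23.198591232299805
[[0.4945, -0.2343], [0.6223, -0.2873], [0.6196, -0.2939], [0.4912, -0.2415]]
[506 241  32  25 204] [519. 252.] [16. 34.] 68.83873748779297
[[0.5063, -0.4588], [0.5209, -0.4922], [0.5036, -0.5017], [0.4887, -0.468]]
d [-2.189e+00 -1.000e+01  8.000e-03] w [ 1.3000e-02 -4.0000e-03 -1.8007e+01] rows>= 10.5
```

View pics/w_shaker2.png

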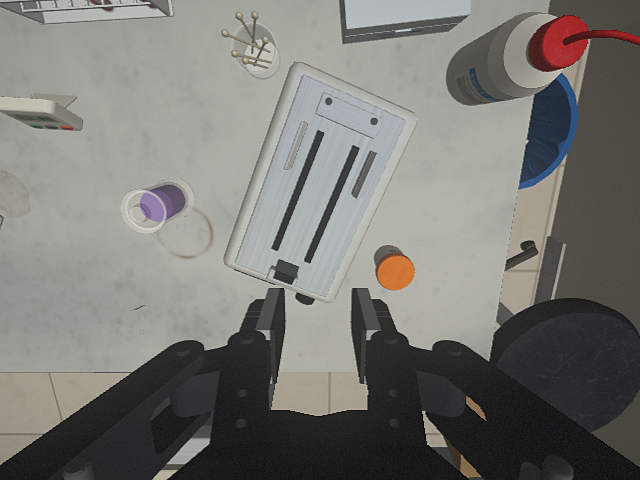

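Ribs are clear: ends near (277,248), (320,133), (308,262), (355,148). Catch at (286,271) and lip at (350,112). Now moving to the rack with the tool turned.

Request:
drive_tool([
  {"dx": 0.4, "dy": -10.2, "dz": 0, "wx": 0, "wy": 0, "wz": -18, "hand": 30},
  {"dx": 0.4, "dy": -10.2, "dz": 0, "wx": 0, "wy": 0, "wz": -18, "hand": 30},
  {"dx": 0.4, "dy": -10.2, "dz": 0, "wx": 0, "wy": 0, "wz": -18, "hand": 30},
  {"dx": 0.4, "dy": -10.2, "dz": 0, "wx": 0, "wy": 0, "wz": -18, "hand": 30},
  {"dx": 0.4, "dy": -10.2, "dz": 0, "wx": 0, "wy": 0, "wz": -18, "hand": 30},
  {"dx": 0.4, "dy": -10.2, "dz": 0, "wx": 0, "wy": 0, "wz": -18, "hand": 30},
  {"dx": 0.4, "dy": -10.2, "dz": 0, "wx": 0, "wy": 0, "wz": -18, "hand": 30},
  {"dx": 0.4, "dy": -10.2, "dz": 0, "wx": 0, "wy": 0, "wz": -18, "hand": 30},
  {"dx": 0.4, "dy": -10.2, "dz": 0, "wx": 0, "wy": 0, "wz": -34, "hand": 30},
  {"dx": 0.4, "dy": -10.2, "dz": 0, "wx": 0, "wy": 0, "wz": -34, "hand": 30},
  {"dx": 0.4, "dy": -10.2, "dz": 0, "wx": 0, "wy": 0, "wz": -34, "hand": 30},
  {"dx": 0.4, "dy": -10.2, "dz": 0, "wx": 0, "wy": 0, "wz": -34, "hand": 30},
  {"dx": 0.4, "dy": -10.2, "dz": 0, "wx": 0, "wy": 0, "wz": -34, "hand": 30},
  {"dx": 0.4, "dy": -10.2, "dz": 0, "wx": 0, "wy": 0, "wz": -34, "hand": 30},
  {"dx": 0.4, "dy": -10.2, "dz": 0, "wx": 0, "wy": 0, "wz": -34, "hand": 30},
  {"dx": 0.4, "dy": -10.2, "dz": 0, "wx": 0, "wy": 0, "wz": -34, "hand": 30},
  {"dx": 0.4, "dy": -10.2, "dz": 0, "wx": 0, "wy": 0, "wz": -34, "hand": 30},
  {"dx": 0.4, "dy": -10.2, "dz": 0, "wx": 0, "wy": 0, "wz": -34, "hand": 30},
  {"dx": 0.4, "dy": -10.2, "dz": 0, "wx": 0, "wy": 0, "wz": -34, "hand": 30},
  {"dx": 0.4, "dy": -10.2, "dz": 0, "wx": 0, "wy": 0, "wz": -34, "hand": 30},
])

```text
clock: 5.5
eef_pos: [0.5796, 0.2597, 0.3204]
tool_rot: [0.085, 0.996, 0.0, 0.0]
ft_force: [-0.4, -0.3, 0.5]
grip_width: 0.03
grasp_force: 0.0
```

```bash
python3 - <<'E'
from h import *
o=bot.get_obs(); print(o['clock'],o['eef_pos'],o['tool_rot'],o['joint_pos'],o['grip_width'])
C,im=snap('wrist','w_rack.png')
np.savez('w_rack.npz',p=o['eef_pos'],q=o['tool_rot'])
for t in ['carrier','rack','cover','trough','tongue']: print(t,[(round(d['score'],2),np.round(d['extent']).tolist()) for d in bot.look_for('wrist',t)[:3]])
# shaker second view
z=np.load('w_shaker.npz'); C1=cam('wrist',dict(eef_pos=z['p'],tool_rot=z['q']))
g=cv2.cvtColor(cv2.imread('pics/w_shaker.png'),cv2.COLOR_BGR2GRAY)
n,l,s,c=cv2.connectedComponentsWithStats(((g<60)).astype(np.uint8))
for i in range(1,n):
    if 150<s[i,4]<1500:
        ys,xs=np.where(l==i); bp=cv2.boxPoints(cv2.minAreaRect(np.stack([xs,ys],1).astype(np.float32)))
        print(s[i],[np.round(at_z(C1,u,v,0.076)[:2],4).tolist() for u,v in bp])
E
```

```text
5.5 [0.57964791 0.25971145 0.32044338] [8.46225639e-02 9.96413013e-01 1.54334299e-04 3.26146229e-04] [ 4.21252665e-01  5.22389212e-01  6.20074028e-01  1.66776098e+00
 -4.61483637e-05  5.90700434e-01] 0.029970725271154876
carrier [(0.86, [306.0, 142.0, 67.0, 152.0])]
rack [(0.59, [315.0, 127.0, 162.0, 166.0])]
cover [(0.9, [348.0, 152.0, 60.0, 130.0])]
trough [(0.76, [277.0, 106.0, 67.0, 161.0]), (0.3, [307.0, 143.0, 70.0, 155.0])]
tongue [(0.63, [307.0, 139.0, 69.0, 152.0])]
[267   0  57 142 864] [[0.5057, -0.1966], [0.6313, -0.2486], [0.6291, -0.2557], [0.5029, -0.2044]]
[303  14  60 143 581] [[0.4902, -0.2337], [0.6185, -0.2864], [0.6163, -0.293], [0.4875, -0.241]]
[512 209  33  23 188] [[0.4205, -0.4597], [0.4341, -0.4929], [0.42, -0.5007], [0.4061, -0.4673]]
```

View pics/w_rack.png

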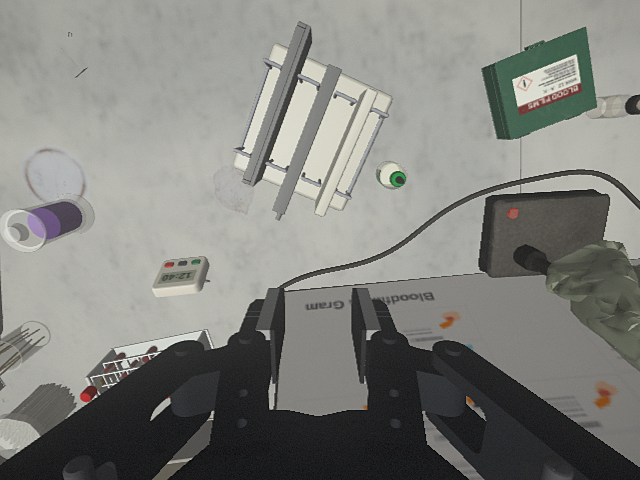

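Carrier is the middle piece, with its tongue end at (280,216) and plain end at (335,68). The trough is left (277,106) and the cover right (348,152).

```bash
cat >> h.py <<'E'
from scipy.optimize import minimize
BOX=np.array([[x,y,z] for x in(-.078,.078) for y in(-.033,.033) for z in(0,.014)])
TNG=np.array([[x,y,z] for x in(.078,.09) for y in(-.02,.02) for z in(.0025,.0075)])
def sil(C,p,Rm,k=4):
    m=np.zeros((480*k,640*k),np.uint8)
    for P in(BOX,TNG):
        q=np.array([proj(C,p+Rm.apply(v)) for v in P]); cv2.fillConvexPoly(m,cv2.convexHull(np.round(q*k+k/2-.5).astype(np.int32)),1)
    return cv2.resize(m*255,(640,480),interpolation=cv2.INTER_AREA)/255.
def fit(views,p0,yaw0,pose,nz=False,step=.004):
    """views: [(C,mask)], pose(params)->(p,R); params x,y,yaw(,z)"""
    def cost(a):
        p,r=pose(a); c=0
        for C,m in views:
            s=sil(C,p,r,2); c+=1-np.minimum(s,m).sum()/np.maximum(s,m).sum()
        return c
    a0=np.r_[p0[:2],yaw0,[p0[2]] if nz else []]
    sim=np.vstack([a0]+[a0+np.eye(len(a0))[i]*(.04 if i==2 else step) for i in range(len(a0))])
    return minimize(cost,a0,method='Nelder-Mead',options=dict(initial_simplex=sim,xatol=1e-4,fatol=1e-4,maxiter=250))
E
cat > rackfit.py <<'E'
from h import *
import sys
def pose(a): # on-edge; a=x,y of thickness mid, yaw, (top z)
    r=R.from_matrix(np.array([[np.cos(a[2]),0,np.sin(a[2])],[np.sin(a[2]),0,-np.cos(a[2])],[0,1,0]]))
    zt=a[3] if len(a)>3 else .082
    return np.array([a[0],a[1],zt-.033])-r.apply([0,0,.007]),r
views=[]
for f in sys.argv[1:]:
    z=np.load(f); views.append((cam('wrist',dict(eef_pos=z['p'],tool_rot=z['q'])),z['m'].astype(float)))
def go(x0,nz=False):
    return fit(views,np.r_[x0[:2],.082],x0[2],pose,nz)
if __name__=='__main__':
    m=None
E
python3 - <<'E'
from h import *
o=bot.get_obs(); bot.camera('wrist'); d=bot.outline_of('wrist','carrier'); print([(x['score'],x['extent']) for x in d])
np.savez('v1.npz',p=o['eef_pos'],q=o['tool_rot'],m=d[0]['region'])
C=cam('wrist',o)
a=at_z(C,335,68,.082);b=at_z(C,280,216,.049);print(a,b)
import sys; sys.argv=['x','v1.npz']
import rackfit
y0=np.arctan2(b[1]-a[1],b[0]-a[0]); c=(a+b)/2
r=rackfit.go([c[0],c[1],y0]); print(r.x,r.fun); yaw=r.x[2]
rel([r.x[0]+.05,r.x[1]+.02,.24],down(yaw+np.pi)); rel([r.x[0],r.x[1],.20],down(yaw+np.pi))
E
```

```text
[(0.96, [306.0, 141.7, 63.0, 149.7]), (0.34, [347.2, 151.4, 63.3, 131.1])]
[0.45255322 0.2991151  0.082     ] [0.59346441 0.21175315 0.049     ]
[ 0.51748173  0.25559223 -0.55680383] 0.1102528372167807
d [0.297 0.262 1.598] w [1.000e-03 1.000e-03 4.371e+00] rows>= 2.5
d [ 1.212 -0.306  2.398] w [1.000e-03 1.000e-03 4.371e+00] rows>= 2.7
```

```bash
python3 - <<'E'
from h import *
rel([.5675,.2,.25],down(-.557+np.pi))
E
```

```text
d [ 0.033 -1.226  1.398] w [1.000e-03 1.000e-03 4.373e+00] rows>= 2.5
```

Request:
drive_tool([
  {"dx": 0.03, "dy": -1.23, "dz": 1.4, "wx": 0, "wy": 0, "wz": 4.37, "hand": 30},
  {"dx": 0.03, "dy": -1.23, "dz": 1.4, "wx": 0, "wy": 0, "wz": 4.37, "hand": 30},
  {"dx": 0.03, "dy": -1.23, "dz": 1.4, "wx": 0, "wy": 0, "wz": 4.37, "hand": 30},
  {"dx": 0.03, "dy": -1.23, "dz": 1.4, "wx": 0, "wy": 0, "wz": 4.37, "hand": 30},
  {"dx": 0.03, "dy": -1.23, "dz": 1.4, "wx": 0, "wy": 0, "wz": 4.37, "hand": 30},
  {"dx": 0.03, "dy": -1.23, "dz": 1.4, "wx": 0, "wy": 0, "wz": 4.37, "hand": 30},
])

```text
clock: 6.5
eef_pos: [0.5691, 0.2009, 0.2516]
tool_rot: [0.273, 0.962, 0.001, 0.002]
ft_force: [-0.1, 0.5, -0.4]
grip_width: 0.0302
grasp_force: 0.0
```

```bash
python3 - <<'E'
from h import *
o=bot.get_obs(); snap('wrist','w_rack2.png'); d=bot.outline_of('wrist','carrier'); print(o['eef_pos'],[(x['score'],x['extent']) for x in d])
np.savez('v2.npz',p=o['eef_pos'],q=o['tool_rot'],m=d[0]['region'])
im=cv2.imread('pics/w_rack2.png')
import sys,importlib
import rackfit
for fs in (['v2.npz'],['v1.npz','v2.npz']):
    rackfit.views=[]
    for f in fs:
        z=np.load(f); rackfit.views.append((cam('wrist',dict(eef_pos=z['p'],tool_rot=z['q'])),z['m'].astype(float)))
    for nz in (False,True):
        r=rackfit.go([.5175,.2556,-.557],nz); print(fs,r.x.round(4),r.fun)
    C,m=rackfit.views[-1]; s=sil(C,*rackfit.pose(r.x))
cs,_=cv2.findContours((s>.5).astype(np.uint8),0,2); cv2.drawContours(im,cs,-1,(0,0,255),1)
cs,_=cv2.findContours(m.astype(np.uint8),0,2); cv2.drawContours(im,cs,-1,(0,255,0),1)
cv2.imwrite('pics/ov.png',im)
E
```

```text
[0.56908825 0.20085502 0.25160861] [(0.73, [340.1, 128.2, 23.9, 203.7])]
['v2.npz'] [ 0.5167  0.2558 -0.5699] 0.04369106674419099
['v2.npz'] [ 0.5157  0.2569 -0.5644  0.0765] 0.03414211796967581
['v1.npz', 'v2.npz'] [ 0.5171  0.2561 -0.5644] 0.16105573481260094
['v1.npz', 'v2.npz'] [ 0.5153  0.2574 -0.5685  0.0738] 0.12069996396652138
```

View pics/ov.png

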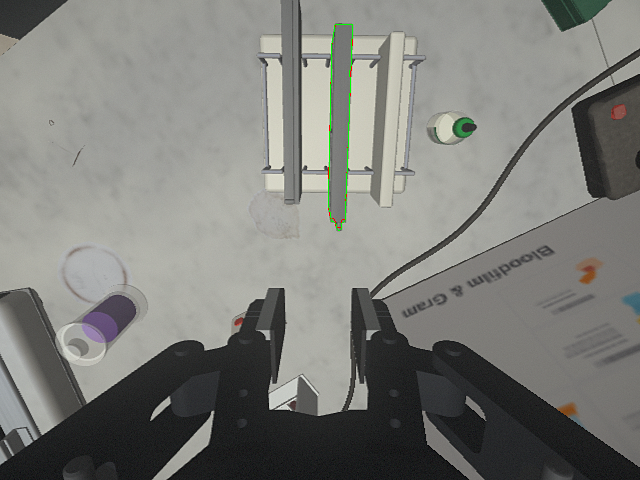

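The overlay shows the fit matching the carrier (top face from 343,25 to 340,228), clear of both neighbours. Computing the grasp.

```bash
python3 - <<'E'
from h import *
rel([.5165,.2562,.13],down(-.566+np.pi)); rel([.5165,.2562,.059],down(-.566+np.pi))
E
```

```text
d [1.476 0.385 2.422] w [0.03  0.023 0.135] rows>= 2.9
d [1.479 0.381 3.842] w [0.03  0.023 0.135] rows>= 4.1
```

Request:
drive_tool([
  {"dx": 1.48, "dy": 0.38, "dz": 2.4, "wx": 0.03, "wy": 0.02, "wz": 0.13, "hand": 30},
  {"dx": 1.48, "dy": 0.38, "dz": 2.4, "wx": 0.03, "wy": 0.02, "wz": 0.13, "hand": 30},
  {"dx": 1.48, "dy": 0.38, "dz": 2.4, "wx": 0.03, "wy": 0.02, "wz": 0.13, "hand": 30},
  {"dx": 1.48, "dy": 0.38, "dz": 2.4, "wx": 0.03, "wy": 0.02, "wz": 0.13, "hand": 30},
  {"dx": 1.48, "dy": 0.38, "dz": 2.4, "wx": 0.03, "wy": 0.02, "wz": 0.13, "hand": 30},
  {"dx": 1.48, "dy": 0.38, "dz": 2.7, "wx": 0.03, "wy": 0.02, "wz": 0.13, "hand": 30},
  {"dx": 1.48, "dy": 0.38, "dz": 3.0, "wx": 0.03, "wy": 0.02, "wz": 0.13, "hand": 30},
  {"dx": 1.48, "dy": 0.38, "dz": 3.3, "wx": 0.03, "wy": 0.02, "wz": 0.13, "hand": 30},
  {"dx": 1.48, "dy": 0.38, "dz": 3.6, "wx": 0.03, "wy": 0.02, "wz": 0.13, "hand": 30},
  {"dx": 1.48, "dy": 0.38, "dz": 3.84, "wx": 0.03, "wy": 0.02, "wz": 0.13, "hand": 30},
  {"dx": 1.48, "dy": 0.38, "dz": 3.84, "wx": 0.03, "wy": 0.02, "wz": 0.13, "hand": 30},
  {"dx": 1.48, "dy": 0.38, "dz": 3.84, "wx": 0.03, "wy": 0.02, "wz": 0.13, "hand": 30},
])

```text
clock: 7.8
eef_pos: [0.5161, 0.2552, 0.059]
tool_rot: [0.28, 0.96, -0.0, -0.0]
ft_force: [0.5, -0.7, -0.2]
grip_width: 0.0298
grasp_force: 0.0
```

Request:
drive_tool([
  {"dx": 0, "dy": 0, "dz": 0, "wx": 0, "wy": 0, "wz": 0, "hand": 5},
  {"dx": 0, "dy": 0, "dz": 0, "wx": 0, "wy": 0, "wz": 0, "hand": 5},
  {"dx": 0, "dy": 0, "dz": 0, "wx": 0, "wy": 0, "wz": 0, "hand": 5},
  {"dx": 0, "dy": 0, "dz": 0, "wx": 0, "wy": 0, "wz": 0, "hand": 5},
  {"dx": 0, "dy": 0, "dz": 0, "wx": 0, "wy": 0, "wz": 0, "hand": 5},
  {"dx": 0, "dy": 0, "dz": 0, "wx": 0, "wy": 0, "wz": 0, "hand": 5},
])

```text
clock: 8.4
eef_pos: [0.516, 0.2554, 0.0592]
tool_rot: [0.28, 0.96, -0.0, 0.0]
ft_force: [0.6, -1.3, 5.1]
grip_width: 0.0137
grasp_force: 58.6
```

Request:
drive_tool([
  {"dx": 0, "dy": 0, "dz": -0.4, "wx": 0, "wy": 0, "wz": 0, "hand": 5},
  {"dx": 0, "dy": 0, "dz": -0.8, "wx": 0, "wy": 0, "wz": 0, "hand": 5},
  {"dx": 0, "dy": 0, "dz": -1.2, "wx": 0, "wy": 0, "wz": 0, "hand": 5},
  {"dx": 0, "dy": 0, "dz": -1.6, "wx": 0, "wy": 0, "wz": 0, "hand": 5},
  {"dx": 0, "dy": 0, "dz": -2.0, "wx": 0, "wy": 0, "wz": 0, "hand": 5},
  {"dx": 0, "dy": 0, "dz": -2.6, "wx": 0, "wy": 0, "wz": 0, "hand": 5},
  {"dx": 0, "dy": 0, "dz": -3.2, "wx": 0, "wy": 0, "wz": 0, "hand": 5},
  {"dx": 0, "dy": 0, "dz": -3.2, "wx": 0, "wy": 0, "wz": 0, "hand": 5},
])

```text
clock: 9.2
eef_pos: [0.5171, 0.2564, 0.222]
tool_rot: [0.28, 0.96, 0.002, 0.001]
ft_force: [0.2, -0.9, -1.9]
grip_width: 0.0136
grasp_force: 59.8
```

```bash
python3 - <<'E'
from h import *
Rl=down(np.pi)*R.from_euler('x',50,degrees=True)
rel([.385,-.02,.2],Rl); 
a=(np.array([.385,-.02,.2]),Rl); rel([.385,-.021,.034],Rl,a)
E
```

```text
d [-0.738 -6.084  0.417] w [ 9.761 -2.801 -6.089] rows>= 6.9
d [-0.     2.53   2.149] w [0. 0. 0.] rows>= 3.3
```

Request:
drive_tool([
  {"dx": -0.74, "dy": -6.08, "dz": 0.42, "wx": 9.76, "wy": -2.8, "wz": -6.09, "hand": 5},
  {"dx": -0.74, "dy": -6.08, "dz": 0.42, "wx": 9.76, "wy": -2.8, "wz": -6.09, "hand": 5},
  {"dx": -0.74, "dy": -6.08, "dz": 0.42, "wx": 9.76, "wy": -2.8, "wz": -6.09, "hand": 5},
  {"dx": -0.74, "dy": -6.08, "dz": 0.42, "wx": 9.76, "wy": -2.8, "wz": -6.09, "hand": 5},
  {"dx": -0.74, "dy": -6.08, "dz": 0.42, "wx": 9.76, "wy": -2.8, "wz": -6.09, "hand": 5},
  {"dx": -0.74, "dy": -6.08, "dz": 0.42, "wx": 9.76, "wy": -2.8, "wz": -6.09, "hand": 5},
  {"dx": -0.74, "dy": -6.08, "dz": 0.42, "wx": 9.76, "wy": -2.8, "wz": -6.09, "hand": 5},
  {"dx": -0.74, "dy": -6.08, "dz": 0.42, "wx": 9.76, "wy": -2.8, "wz": -6.09, "hand": 5},
  {"dx": -0.74, "dy": -6.08, "dz": 0.42, "wx": 9.76, "wy": -2.8, "wz": -6.09, "hand": 5},
  {"dx": -0.74, "dy": -6.08, "dz": 0.42, "wx": 9.76, "wy": -2.8, "wz": -6.09, "hand": 5},
  {"dx": -0.74, "dy": -6.08, "dz": 0.42, "wx": 9.76, "wy": -2.8, "wz": -6.09, "hand": 5},
  {"dx": -0.74, "dy": -6.08, "dz": 0.42, "wx": 9.76, "wy": -2.8, "wz": -6.09, "hand": 5},
])

```text
clock: 10.4
eef_pos: [0.384, -0.0207, 0.198]
tool_rot: [-0.0, 0.906, -0.423, -0.002]
ft_force: [0.7, -0.2, -2.1]
grip_width: 0.0131
grasp_force: 59.8
```

```bash
python3 - <<'E'
from h import *
o=bot.get_obs();print(o['joint_pos'])
Rl=down(np.pi)*R.from_euler('x',50,degrees=True)
rel([.385,-.021,.05],Rl); rel([.385,-.021,.035],Rl)
C,im=snap('scene','s1.png'); cv2.imwrite('pics/s1.png',cv2.resize(im[170:370,160:460,::-1],(750,500)))
E
```

```text
[ 0.48651261  0.34930897 -0.30000714  1.43500979 -0.7428792   0.68926667]
d [-0.034  2.267  1.903] w [-0.019 -0.041  0.032] rows>= 3.0
d [-0.035  2.497  2.095] w [-0.019 -0.041  0.032] rows>= 3.3
```

View pics/s1.png

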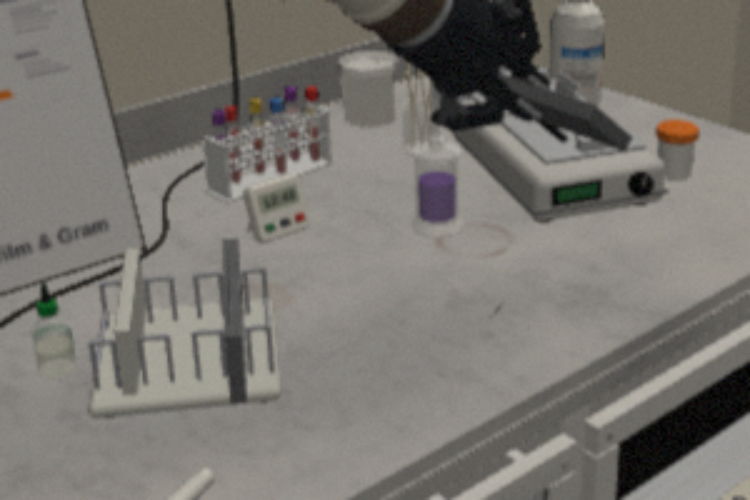

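The carrier is held leaning (550,110), and the cover and trough still stand in the rack (130,320 and 233,320). Lowering now.

Request:
drive_tool([
  {"dx": -0.03, "dy": 0.6, "dz": 0.5, "wx": 0, "wy": -0.04, "wz": 0.03, "hand": 5},
  {"dx": -0.03, "dy": 1.2, "dz": 1.0, "wx": 0, "wy": -0.04, "wz": 0.03, "hand": 5},
  {"dx": -0.03, "dy": 1.8, "dz": 1.5, "wx": 0, "wy": -0.04, "wz": 0.03, "hand": 5},
  {"dx": -0.03, "dy": 2.1, "dz": 1.75, "wx": 0, "wy": -0.04, "wz": 0.03, "hand": 5},
  {"dx": -0.03, "dy": 2.27, "dz": 1.9, "wx": 0, "wy": -0.04, "wz": 0.03, "hand": 5},
  {"dx": -0.03, "dy": 2.35, "dz": 1.97, "wx": 0, "wy": -0.04, "wz": 0.03, "hand": 5},
  {"dx": -0.03, "dy": 2.42, "dz": 2.03, "wx": 0, "wy": -0.04, "wz": 0.03, "hand": 5},
  {"dx": -0.03, "dy": 2.49, "dz": 2.09, "wx": 0, "wy": -0.04, "wz": 0.03, "hand": 5},
  {"dx": -0.03, "dy": 2.49, "dz": 2.09, "wx": 0, "wy": -0.04, "wz": 0.03, "hand": 5},
])

```text
clock: 11.35
eef_pos: [0.3839, -0.0215, 0.0352]
tool_rot: [-0.001, 0.906, -0.424, -0.001]
ft_force: [0.0, -0.6, -1.9]
grip_width: 0.0129
grasp_force: 59.9
```

Request:
drive_tool([
  {"dx": 0, "dy": 0.015, "dz": 0.013, "wx": 0, "wy": 0, "wz": 0, "hand": 5},
  {"dx": 0, "dy": 0.03, "dz": 0.026, "wx": 0, "wy": 0, "wz": 0, "hand": 5},
  {"dx": 0, "dy": 0.03, "dz": 0.026, "wx": 0, "wy": 0, "wz": 0, "hand": 5},
])

```text
clock: 11.65
eef_pos: [0.3838, -0.0216, 0.0332]
tool_rot: [-0.001, 0.906, -0.424, -0.001]
ft_force: [-0.5, -0.5, -2.4]
grip_width: 0.0128
grasp_force: 59.8
```

Request:
drive_tool([
  {"dx": 0, "dy": 0.015, "dz": 0.013, "wx": 0, "wy": 0, "wz": 0, "hand": 5},
  {"dx": 0, "dy": 0.03, "dz": 0.026, "wx": 0, "wy": 0, "wz": 0, "hand": 5},
  {"dx": 0, "dy": 0.03, "dz": 0.026, "wx": 0, "wy": 0, "wz": 0, "hand": 5},
])

```text
clock: 11.95
eef_pos: [0.3838, -0.0216, 0.0326]
tool_rot: [-0.002, 0.905, -0.425, -0.0]
ft_force: [-3.4, 6.2, 12.1]
grip_width: 0.0134
grasp_force: 61.7
```

Request:
drive_tool([
  {"dx": 0, "dy": -0.01, "dz": 0, "wx": 0, "wy": 0, "wz": 0, "hand": 19},
  {"dx": 0, "dy": -0.01, "dz": 0, "wx": 0, "wy": 0, "wz": 0, "hand": 19},
  {"dx": 0, "dy": -0.01, "dz": 0, "wx": 0, "wy": 0, "wz": 0, "hand": 19},
  {"dx": 0, "dy": -0.01, "dz": -0.1, "wx": 0, "wy": 0, "wz": 0, "hand": 19},
  {"dx": 0, "dy": -0.01, "dz": -0.2, "wx": 0, "wy": 0, "wz": 0, "hand": 19},
  {"dx": 0, "dy": -0.01, "dz": -0.3, "wx": 0, "wy": 0, "wz": 0, "hand": 19},
  {"dx": 0, "dy": -0.01, "dz": -0.4, "wx": 0, "wy": 0, "wz": 0, "hand": 19},
  {"dx": 0, "dy": -0.01, "dz": -0.5, "wx": 0, "wy": 0, "wz": 0, "hand": 19},
  {"dx": 0, "dy": -0.01, "dz": -0.6, "wx": 0, "wy": 0, "wz": 0, "hand": 19},
  {"dx": 0, "dy": -0.01, "dz": -0.75, "wx": 0, "wy": 0, "wz": 0, "hand": 19},
  {"dx": 0, "dy": -0.01, "dz": -1.0, "wx": 0, "wy": 0, "wz": 0, "hand": 19},
  {"dx": 0, "dy": -0.01, "dz": -2, "wx": 0, "wy": 0, "wz": 0, "hand": 19},
  {"dx": 0, "dy": -0.01, "dz": -3, "wx": 0, "wy": 0, "wz": 0, "hand": 60},
  {"dx": 0, "dy": -0.01, "dz": -3, "wx": 0, "wy": 0, "wz": 0, "hand": 84},
])

```text
clock: 13.35
eef_pos: [0.3865, 0.0983, 0.1305]
tool_rot: [-0.002, 0.907, -0.422, 0.003]
ft_force: [0.3, 1.0, -0.2]
grip_width: 0.0473
grasp_force: 0.0
```

```bash
python3 - <<'E'
from h import *
bot.camera('scene'); d=bot.outline_of('scene','carrier');print([(x['score'],np.round(x['extent'])) for x in d]); 
C=cam('scene');print(at_z(C,*d[0]['extent'][:2],.007))
bot.camera('side'); d=bot.outline_of('side','carrier');print([(x['score'],np.round(x['extent'])) for x in d]); 
C=cam('side');print(at_z(C,*d[0]['extent'][:2],.007))
rel([.46,-.0,.3],down(np.pi))
E
```

```text
[(0.61, array([372., 289.,  70.,  37.]))]
[ 0.37779837 -0.01512312  0.007     ]
[(0.92, array([374., 274.,  33.,  23.])), (0.7, array([275., 325.,  29.,  49.]))]
[ 0.35209603 -0.01816224  0.007     ]
d [-1.525 -3.847 -0.791] w [-10.052  -0.035   0.025] rows>= 5.9
```

Request:
drive_tool([
  {"dx": -1.53, "dy": -3.85, "dz": -0.79, "wx": -10.05, "wy": -0.03, "wz": 0.02, "hand": 84},
  {"dx": -1.53, "dy": -3.85, "dz": -0.79, "wx": -10.05, "wy": -0.03, "wz": 0.02, "hand": 84},
  {"dx": -1.53, "dy": -3.85, "dz": -0.79, "wx": -10.05, "wy": -0.03, "wz": 0.02, "hand": 84},
  {"dx": -1.53, "dy": -3.85, "dz": -0.79, "wx": -10.05, "wy": -0.03, "wz": 0.02, "hand": 84},
  {"dx": -1.53, "dy": -3.85, "dz": -0.79, "wx": -10.05, "wy": -0.03, "wz": 0.02, "hand": 84},
  {"dx": -1.53, "dy": -3.85, "dz": -0.79, "wx": -10.05, "wy": -0.03, "wz": 0.02, "hand": 84},
  {"dx": -1.53, "dy": -3.85, "dz": -0.79, "wx": -10.05, "wy": -0.03, "wz": 0.02, "hand": 84},
  {"dx": -1.53, "dy": -3.85, "dz": -0.79, "wx": -10.05, "wy": -0.03, "wz": 0.02, "hand": 84},
  {"dx": -1.53, "dy": -3.85, "dz": -0.79, "wx": -10.05, "wy": -0.03, "wz": 0.02, "hand": 84},
  {"dx": -1.53, "dy": -3.85, "dz": -0.79, "wx": -10.05, "wy": -0.03, "wz": 0.02, "hand": 84},
])

```text
clock: 14.55
eef_pos: [0.4602, 0.0015, 0.2993]
tool_rot: [-0.001, 1.0, 0.0, -0.001]
ft_force: [-0.8, -1.1, 0.1]
grip_width: 0.0839
grasp_force: 0.0
```

```bash
cat >> h.py <<'E'
def flatpose(a):
    return np.array([a[0],a[1],a[3] if len(a)>3 else 0]),R.from_euler('z',a[2])
E
python3 - <<'E'
from h import *
o=bot.get_obs(); print(o['joint_pos'])
C,im=snap('wrist','w_c.png'); d=bot.outline_of('wrist','carrier'); print(o['eef_pos'],[(x['score'],x['extent']) for x in d])
np.savez('c1.npz',p=o['eef_pos'],q=o['tool_rot'],m=d[0]['region'])
m=d[0]['region'].astype(float)
r=fit([(C,m)],np.array([.385,-.015,0]),0,flatpose);print(r.x,r.fun)
s=sil(C,*flatpose(r.x)); im=im[...,::-1].copy()
cs,_=cv2.findContours((s>.5).astype(np.uint8),0,2); cv2.drawContours(im,cs,-1,(0,0,255),1)
cv2.imwrite('pics/ov2.png',im)
E
```

```text
[3.13062589e-03 1.44626713e-01 3.30022456e-02 1.46119474e+00
 1.69524626e-04 3.51847768e-04]
[0.46015172 0.00149015 0.29930171] [(0.92, [302.4, 130.7, 64.2, 153.1]), (0.73, [28.9, 210.9, 53.9, 46.1]), (0.34, [536.5, 230.2, 184.7, 161.7])]
[ 0.38284586 -0.01771879 -0.00491828] 0.025278218197888003
```

View pics/ov2.png

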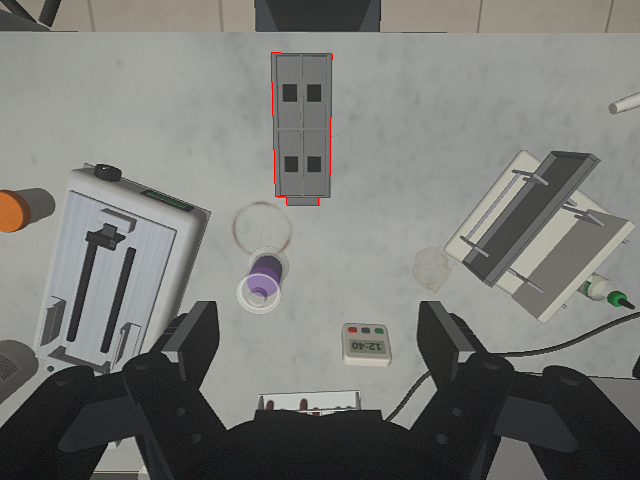

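Carrier lies flat, pockets up, tongue end away at (303,201), and the overlay matches. Checking the fingertip depth at the wide opening before the regrip.

```bash
python3 - <<'E'
from h import *
c=bot.get_calibration('wrist');M=np.linalg.inv(c['mount']);f=240/np.tan(np.radians(c['vfov'])/2)
def pt(p):
    q=M@np.r_[p,1];return np.round([c['cx']+f*q[0]/-q[2],c['cy']-f*q[1]/-q[2]])
for w in (.030,.0839):
    for z in (.011,.005,0,-.005,-.01,-.02):
        print(w,z,pt([.011,-w/2,z]),pt([-.011,-w/2,z]))
E
```

```text
0.03 0.011 [285. 281.] [286. 325.]
0.03 0.005 [284. 287.] [285. 332.]
0.03 0 [283. 292.] [284. 338.]
0.03 -0.005 [281. 297.] [283. 345.]
0.03 -0.01 [280. 303.] [282. 352.]
0.03 -0.02 [277. 316.] [279. 368.]
0.0839 0.011 [224. 281.] [228. 325.]
0.0839 0.005 [221. 287.] [225. 332.]
0.0839 0 [218. 292.] [222. 338.]
0.0839 -0.005 [214. 297.] [219. 345.]
0.0839 -0.01 [210. 303.] [215. 352.]
0.0839 -0.02 [202. 316.] [208. 368.]
```

```bash
python3 - <<'E'
from h import *
r=down(np.pi-.005)
for z in (.05,.015,.0): rel([.3428,-.0175,z],r)
E
```

```text
d [ 2.349 -0.377  4.997] w [ 0.005 -0.011  0.091] rows>= 5.5
d [ 2.349 -0.377  5.697] w [ 0.005 -0.011  0.091] rows>= 6.2
d [ 2.348 -0.377  5.997] w [ 0.005 -0.011  0.091] rows>= 6.5
```

Request:
drive_tool([
  {"dx": 2.35, "dy": -0.38, "dz": 3, "wx": 0, "wy": 0, "wz": 0.09, "hand": 76},
  {"dx": 2.35, "dy": -0.38, "dz": 3, "wx": 0, "wy": 0, "wz": 0.09, "hand": 76},
  {"dx": 2.35, "dy": -0.38, "dz": 3, "wx": 0, "wy": 0, "wz": 0.09, "hand": 76},
  {"dx": 2.35, "dy": -0.38, "dz": 3, "wx": 0, "wy": 0, "wz": 0.09, "hand": 76},
  {"dx": 2.35, "dy": -0.38, "dz": 3, "wx": 0, "wy": 0, "wz": 0.09, "hand": 76},
  {"dx": 2.35, "dy": -0.38, "dz": 4, "wx": 0, "wy": 0, "wz": 0.09, "hand": 76},
  {"dx": 2.35, "dy": -0.38, "dz": 5, "wx": 0, "wy": 0, "wz": 0.09, "hand": 76},
  {"dx": 2.35, "dy": -0.38, "dz": 5.4, "wx": 0, "wy": 0, "wz": 0.09, "hand": 76},
  {"dx": 2.35, "dy": -0.38, "dz": 5.7, "wx": 0, "wy": 0, "wz": 0.09, "hand": 76},
  {"dx": 2.35, "dy": -0.38, "dz": 5.7, "wx": 0, "wy": 0, "wz": 0.09, "hand": 76},
  {"dx": 2.35, "dy": -0.38, "dz": 5.7, "wx": 0, "wy": 0, "wz": 0.09, "hand": 76},
])

```text
clock: 15.75
eef_pos: [0.3448, -0.018, 0.0159]
tool_rot: [0.003, 1.0, 0.0, 0.001]
ft_force: [0.1, -0.0, 0.4]
grip_width: 0.076
grasp_force: 0.0
```

Request:
drive_tool([
  {"dx": 0, "dy": 0, "dz": 0.06, "wx": 0, "wy": 0, "wz": 0, "hand": 76},
  {"dx": 0, "dy": 0, "dz": 0.12, "wx": 0, "wy": 0, "wz": 0, "hand": 76},
  {"dx": 0, "dy": 0, "dz": 0.18, "wx": 0, "wy": 0, "wz": 0, "hand": 76},
  {"dx": 0, "dy": 0, "dz": 0.18, "wx": 0, "wy": 0, "wz": 0, "hand": 76},
])

```text
clock: 16.15
eef_pos: [0.3434, -0.0184, 0.0063]
tool_rot: [0.004, 1.0, 0.0, 0.0]
ft_force: [-0.5, -0.2, 0.1]
grip_width: 0.0757
grasp_force: 0.0
```

Request:
drive_tool([
  {"dx": 0, "dy": 0, "dz": 0.04, "wx": 0, "wy": 0, "wz": 0, "hand": 76},
  {"dx": 0, "dy": 0, "dz": 0.08, "wx": 0, "wy": 0, "wz": 0, "hand": 76},
  {"dx": 0, "dy": 0, "dz": 0.08, "wx": 0, "wy": 0, "wz": 0, "hand": 76},
])

```text
clock: 16.45
eef_pos: [0.3433, -0.0184, 0.0021]
tool_rot: [0.004, 1.0, 0.0, 0.0]
ft_force: [0.3, -0.1, 0.2]
grip_width: 0.0755
grasp_force: 0.0
```

Request:
drive_tool([
  {"dx": 0, "dy": 0, "dz": 0, "wx": 0, "wy": 0, "wz": 0, "hand": 58},
  {"dx": 0, "dy": 0, "dz": 0, "wx": 0, "wy": 0, "wz": 0, "hand": 58},
  {"dx": 0, "dy": 0, "dz": 0, "wx": 0, "wy": 0, "wz": 0, "hand": 58},
  {"dx": 0, "dy": 0, "dz": 0, "wx": 0, "wy": 0, "wz": 0, "hand": 58},
  {"dx": 0, "dy": 0, "dz": 0, "wx": 0, "wy": 0, "wz": 0, "hand": 58},
])

```text
clock: 16.95
eef_pos: [0.3455, -0.0187, 0.0048]
tool_rot: [0.004, 1.0, 0.0, 0.003]
ft_force: [-5.1, -0.3, 30.9]
grip_width: 0.0644
grasp_force: 71.2
```

Request:
drive_tool([
  {"dx": 0, "dy": 0, "dz": -0.2, "wx": 0, "wy": 0, "wz": 0, "hand": 58},
  {"dx": 0, "dy": 0, "dz": -0.6, "wx": 0, "wy": 0, "wz": 0, "hand": 58},
  {"dx": 0, "dy": 0, "dz": -1.2, "wx": 0, "wy": 0, "wz": 0, "hand": 58},
  {"dx": 0, "dy": 0, "dz": -2, "wx": 0, "wy": 0, "wz": 0, "hand": 58},
  {"dx": 0, "dy": 0, "dz": -3, "wx": 0, "wy": 0, "wz": 0, "hand": 58},
  {"dx": 0, "dy": 0, "dz": -4, "wx": 0, "wy": 0, "wz": 0, "hand": 58},
  {"dx": 0, "dy": 0, "dz": -4.4, "wx": 0, "wy": 0, "wz": 0, "hand": 58},
  {"dx": 0, "dy": 0, "dz": -4.4, "wx": 0, "wy": 0, "wz": 0, "hand": 58},
])

```text
clock: 17.75
eef_pos: [0.3453, -0.0187, 0.2252]
tool_rot: [0.004, 1.0, 0.0, 0.004]
ft_force: [-0.4, -0.7, -1.3]
grip_width: 0.0643
grasp_force: 68.2
```

```bash
cat > ba.py <<'E'
from h import *
from scipy.optimize import least_squares
c=bot.get_calibration('wrist'); f=240/np.tan(np.radians(c['vfov'])/2)
V=[]
for fn,nz in (('w_shaker.png','w_shaker.npz'),('w_shaker2.png','w_shaker2.npz'),('w_c.png','c1.npz')):
    z=np.load(nz); g=cv2.cvtColor(cv2.imread('pics/'+fn),cv2.COLOR_BGR2GRAY)
    n,l,s,_=cv2.connectedComponentsWithStats((g<60).astype(np.uint8))
    C=cam('wrist',dict(eef_pos=z['p'],tool_rot=z['q']))
    for i in range(1,n):
        if not 150<s[i,4]<2500: continue
        ys,xs=np.where(l==i)
        (u,v),(w,h),a=cv2.minAreaRect(np.stack([xs,ys],1).astype(np.float32)); b=cv2.boxPoints(((u,v),(w,h),a))
        if min(w,h)>12 or max(w,h)<70: print(fn,s[i],'skip',w,h); continue
        e=[(b[0]+b[1])/2,(b[2]+b[3])/2] if np.linalg.norm(b[0]-b[1])<np.linalg.norm(b[1]-b[2]) else [(b[1]+b[2])/2,(b[3]+b[0])/2]
        P=[at_z(C,*x,.076) for x in e]; k=np.argsort([p[0] for p in P])
        for j,idx in enumerate(k):
            X=P[idx]; ux,uy=e[idx]
            if ux<2 or uy<2: continue
            V.append((z['p'],R.from_quat(z['q']),e[idx],j,X)); print(fn,'near' if j==0 else 'far',e[idx].round(1),X.round(4)[:2])
def res(a):
    sx,sy,yaw=a[:3]; M=np.array(c['mount']); Rm=R.from_matrix(M[:3,:3])*R.from_rotvec(a[3:6]); t=M[:3,3]+a[6:9]; o=[]
    Rs=R.from_euler('z',yaw)
    for p,r,e,j,X in V:
        loc=Rs.inv().apply(X-np.array([sx,sy,.076])); rib=.02*np.sign(loc[1])
        W=np.array([sx,sy,.076+a[9]])+Rs.apply([[-.0715,.0675][j],rib,0])
        q=Rm.inv().apply(r.inv().apply(W-p)-t)
        o+=[c['cx']+f*q[0]/-q[2]-e[0],c['cy']-f*q[1]/-q[2]-e[1]]
    return np.r_[o,a[3:6]/.004,a[6:9]/.002,a[9]/.002]
s=least_squares(res,np.r_[.5665,-.2466,-.391,np.zeros(7)])
print('seat',s.x[:3].round(4),'rot',s.x[3:6].round(4),'t',s.x[6:9].round(4),'z',s.x[9].round(4),'res',np.abs(s.fun[:-7]).round(1))
np.save('mountcorr.npy',s.x)
E
python3 ba.py
python3 - <<'E'
from h import *
o=bot.get_obs(); C,im=snap('wrist','w_h.png'); d=bot.outline_of('wrist','carrier'); print([(x['score'],x['extent']) for x in d])
np.savez('h1.npz',p=o['eef_pos'],q=o['tool_rot'],m=d[0]['region'])
m=d[0]['region'].astype(float); rows=np.where(m.sum(1)>20)[0]; 
for r in rows[::12]: xs=np.where(m[r])[0]; print(r,xs.min(),xs.max(),end='; ')
g=proj(C,o['eef_pos']); print('tcp',g, o['joint_pos'])
rt=R.from_quat(o['tool_rot'])*down(np.pi).inv()
for dx in(-.0373,-.04):
  org=o['eef_pos']+rt.apply([-dx,.001,-.0048])
  print('pred corners',[proj(C,org+rt.apply([-.078,y,z])).round(1).tolist() for y in(-.033,.033) for z in (0,.014)])
E
```

```text
w_shaker.png near [269.6 140.1] [ 0.5044 -0.2002]
w_shaker.png near [305.4 155.4] [ 0.489  -0.2371]
w_shaker.png far [359.5  14.6] [ 0.6175 -0.2894]
w_shaker.png [512 209  33  23 188] skip 13.342690467834473 34.527137756347656
w_shaker2.png [528  15  38  57 702] skip 55.701236724853516 36.74320602416992
w_shaker2.png [562  30  78  16 471] skip 15.0 77.0
w_shaker2.png near [274.2 248.9] [ 0.5053 -0.1997]
w_shaker2.png far [320.7 131.3] [ 0.6331 -0.2524]
w_shaker2.png near [306.7 261.7] [ 0.4896 -0.2366]
w_shaker2.png far [356.  146.6] [ 0.6178 -0.2892]
w_shaker2.png [506 241  32  25 204] skip 15.522747993469238 33.963531494140625
w_c.png [  0   0  37  24 268] skip 41.719295501708984 9.899494171142578
w_c.png [ 40   0  21  27 343] skip 13.924325942993164 28.184988021850586
w_c.png [283  84  14  17 226] skip 16.0 13.0
w_c.png [307  85  14  16 209] skip 15.0 13.0
w_c.png [285 157  13  15 191] skip 14.0 12.0
w_c.png [308 157  13  15 194] skip 14.0 12.0
w_c.png [ 94 164  27  18 339] skip 27.163990020751953 15.037208557128906
w_c.png [141 190  53  22 250] skip 54.26338577270508 6.9382562637
[... 228 characters left out ...]
005] t [ 0.0003 -0.0006 -0.0003] z -0.0003 res [0.3 0.1 0.3 0.3 0.  0.2 0.1 0.6 0.1 0.  0.2 0.2 0.2 0.1 0.4 0.7 0.3 0.9]
[(0.8, [315.6, 321.6, 174.9, 194.7]), (0.25, [635.8, 414.9, 7.0, 7.9])]
223 304 396; 235 228 404; 247 228 403; 259 229 404; 271 230 403; 283 233 402; 295 233 402; 307 236 400; 319 237 398; 331 238 397; 343 239 396; 355 239 396; 367 240 397; 379 241 395; 391 244 395; 403 243 394; 415 244 393; tcp [318.83644261 315.51634527] [-5.50099950e-02 -6.43250866e-02 -3.79908857e-01  1.24760313e+00
  9.90112047e-04 -4.74536071e-02]
pred corners [[239.2, 219.3], [230.9, 228.6], [403.6, 219.3], [412.6, 228.7]]
pred corners [[239.7, 225.8], [231.4, 235.7], [403.1, 225.8], [412.0, 235.8]]
```

```bash
python3 - <<'E'
from h import *
for i in range(4):
    o=bot.get_obs(); print(o['clock'],o['eef_pos'],o['tool_rot'])
z=np.load('w_shaker2.npz');print(z['p'],z['q']);z=np.load('c1.npz');print(z['p'],z['q'])
C=cam('wrist',dict(eef_pos=z['p'],tool_rot=z['q']));r=fit([(C,z['m'].astype(float))],np.array([.385,-.015,0]),0,flatpose);print(r.x,r.fun)
E
```

```text
17.85 [ 0.34263734 -0.01857975  0.22145822] [ 3.75910923e-03  9.99992790e-01  4.86475519e-04 -2.30591746e-04]
17.85 [ 0.34263734 -0.01857975  0.22145822] [ 3.75910923e-03  9.99992790e-01  4.86475519e-04 -2.30591746e-04]
17.85 [ 0.34263734 -0.01857975  0.22145822] [ 3.75910923e-03  9.99992790e-01  4.86475519e-04 -2.30591746e-04]
17.85 [ 0.34263734 -0.01857975  0.22145822] [ 3.75910923e-03  9.99992790e-01  4.86475519e-04 -2.30591746e-04]
[ 0.55903333 -0.24997383  0.32018388] [ 9.99999975e-01 -1.92139855e-04 -1.13916959e-04  1.93286263e-05]
[0.46015172 0.00149015 0.29930171] [-1.38930217e-03  9.99998520e-01  8.30009893e-05 -1.01158382e-03]
[ 0.38299412 -0.01758008 -0.00082906] 0.024278886273006006
```

```bash
python3 - <<'E'
from h import *
z=np.load('h1.npz');print(z['p'],z['q']); m=z['m'].astype(float)
print([(x,int(np.argmax(m[:,x]))) for x in range(226,408,12)])
C0=cam('wrist',dict(eef_pos=np.zeros(3),tool_rot=[0,0,0,1]))
base=R.from_euler('y',180,degrees=True)
def sil2(C,p,Rm):
    s=sil(C,p,Rm,4);s[290:]=0;return s
mm=m.copy();mm[290:]=0
def cost(a):
    r=base*R.from_euler('zyx',[a[2],a[4] if len(a)>4 else 0,0]); p=np.array([a[0],a[1],a[3]]); s=sil2(C0,p,r)
    return 1-np.minimum(s,mm).sum()/np.maximum(s,mm).sum()
for n in (4,5):
    a0=np.r_[-.0373,-.001,0,.005,0][:n]
    r=minimize(cost,a0,method='Nelder-Mead',options=dict(initial_simplex=np.vstack([a0]+[a0+np.eye(n)[i]*[.004,.004,.04,.005,.05][i] for i in range(n)]),xatol=1e-5,fatol=1e-5,maxiter=400)); print(r.x.round(4),r.fun)
im=cv2.imread('pics/w_h.png'); g=cv2.cvtColor(im,cv2.COLOR_BGR2GRAY)
for x in (250,280,320,360,390): print(x,g[205:245:2,x])
for y in (240,270): print(y,g[y,216:246:2],g[y,390:420:2])
E
```

```text
[ 0.345335   -0.01872602  0.22521687] [3.77627363e-03 9.99985509e-01 2.99566235e-04 3.82506458e-03]
[(226, 0), (238, 225), (250, 226), (262, 226), (274, 225), (286, 225), (298, 224), (310, 224), (322, 224), (334, 224), (346, 223), (358, 224), (370, 224), (382, 223), (394, 223), (406, 0)]
[-0.0396 -0.0003  0.0086  0.0063] 0.013611902392965503
[-0.0397  0.0004  0.0197  0.0053 -0.0163] 0.01176258400445418
250 [168 168 168 168 169 172 173 176 176 182  60  70  71  72  70 127 118 129
 131 131]
280 [168 171 168 168 167 168 170 170 175 181  55  68  72  68  64 134 108 133
 128 130]
320 [184 185 184 186 185 187 184 182 183 191  64  65  69  69  82 139 101 100
  96  98]
360 [177 179 178 176 175 176 174 175 170 149  68  72  70  67 105 132  96 122
 124 121]
390 [181 176 175 175 178 177 176 177 179 116  70  70  72  69 119 126  86  97
 104 103]
240 [185 184 182 181 177 183 117 137 133 131 129 127 127  93  51] [ 95 123 120 121 121 120 118 107 156 165 171 169 171 174 172]
270 [183 184 185 182 183 185 188 151 131 132 131 127 127 126  99] [118 122 118 120 120 116 108 169 174 169 170 167 170 171 171]
```

```bash
cat >> h.py <<'E'
SEAT=np.array([.564,-.245,.076]); SY=-.3886
GR=R.from_euler('y',180,degrees=True)*R.from_euler('z',.009); GP=np.array([-.0396,-.0003,.006])
def tool_for(ox,oy,oz,th):  # carrier origin in seat frame (mm), tilt
    Rs=R.from_euler('z',SY); Rc=Rs*R.from_euler('y',th); rt=Rc*GR.inv()
    return SEAT+Rs.apply([ox/1e3,oy/1e3,oz/1e3])-rt.apply(GP), rt
def carr(o):
    rt=R.from_quat(o['tool_rot']); Rs=R.from_euler('z',SY); p=Rs.inv().apply(o['eef_pos']+rt.apply(GP)-SEAT)*1e3
    return p.round(1),(Rs.inv()*rt*GR).as_euler('zyx').round(3)
E
python3 - <<'E'
from h import *
o=bot.get_obs(); print(carr(o))
p,r=tool_for(-25,0,130,.3); print(p); rel(p,r)
for a in ((-25,0,60,.3),(-25,0,26,.3),(-2,0,26,.3)): rel(*tool_for(*a),(p,r))
E
```

```text
(array([-253.8,  140.1,  139.4]), array([0.39 , 0.001, 0.001]))
[ 0.50774677 -0.22125958  0.22343335]
d [-3.333 -4.029 -0.045] w [-0.63   3.392  4.438] rows>= 5.2
d [-0.414  0.004  1.337] w [0. 0. 0.] rows>= 1.4
d [-0.615  0.006  1.987] w [0. 0. 0.] rows>= 2.1
d [-1.054  0.009  1.851] w [0. 0. 0.] rows>= 2.1
```

Request:
drive_tool([
  {"dx": -0.5, "dy": -0.6, "dz": 0, "wx": -0.1, "wy": 0.5, "wz": 0.7, "hand": 58},
  {"dx": -1, "dy": -1.2, "dz": 0, "wx": -0.2, "wy": 1, "wz": 1.4, "hand": 58},
  {"dx": -1.6, "dy": -2, "dz": 0, "wx": -0.3, "wy": 1.7, "wz": 2.2, "hand": 58},
  {"dx": -2.3, "dy": -2.8, "dz": 0, "wx": -0.4, "wy": 2.4, "wz": 3.1, "hand": 58},
  {"dx": -3, "dy": -3.6, "dz": 0, "wx": -0.6, "wy": 3, "wz": 4, "hand": 58},
  {"dx": -3.33, "dy": -4.03, "dz": -0.04, "wx": -0.63, "wy": 3.39, "wz": 4.44, "hand": 58},
  {"dx": -3.33, "dy": -4.03, "dz": -0.04, "wx": -0.63, "wy": 3.39, "wz": 4.44, "hand": 58},
  {"dx": -3.33, "dy": -4.03, "dz": -0.04, "wx": -0.63, "wy": 3.39, "wz": 4.44, "hand": 58},
  {"dx": -3.33, "dy": -4.03, "dz": -0.04, "wx": -0.63, "wy": 3.39, "wz": 4.44, "hand": 58},
  {"dx": -3.33, "dy": -4.03, "dz": -0.04, "wx": -0.63, "wy": 3.39, "wz": 4.44, "hand": 58},
])

```text
clock: 18.85
eef_pos: [0.5074, -0.2201, 0.2248]
tool_rot: [0.195, 0.969, 0.028, -0.146]
ft_force: [-0.1, -0.2, -1.4]
grip_width: 0.0642
grasp_force: 68.1
```

```bash
python3 - <<'E'
from h import *
o=bot.get_obs(); print(carr(o),o['joint_pos'],o['grip_width'])
for n in ('scene','side'):
    C=cam(n); im=bot.camera(n); d=bot.outline_of(n,'carrier'); print(n,[(x['score'],np.round(x['extent'])) for x in d])
    rt=R.from_quat(o['tool_rot']); s=sil(C,o['eef_pos']+rt.apply(GP),rt*GR); ys,xs=np.where(s>.5); print(xs.min(),xs.max(),ys.min(),ys.max())
    if d: m=d[0]['region']; ys,xs=np.where(m); print(xs.min(),xs.max(),ys.min(),ys.max(),'IoU',np.minimum(s,m).sum()/np.maximum(s,m).sum())
for a in ((-25,0,60,.3),(-25,0,27,.3)): rel(*tool_for(*a))
E
```

```text
(array([-25.8,   0.9, 131.4]), array([0.001, 0.299, 0.   ])) [-0.4066492   0.60416633  0.46748026  1.73296995 -0.00513337 -0.00944947] 0.0641779165139785
scene [(0.75, array([388., 167.,  46.,   7.]))]
363 412 162 172
363 411 163 172 IoU 0.7221718147987429
side [(0.68, array([338., 164.,  50.,  15.])), (0.41, array([329., 212.,  88.,  61.]))]
311 362 158 174
312 362 160 173 IoU 0.6589203506337896
d [-0.421 -0.01   1.38 ] w [0.002 0.037 0.01 ] rows>= 1.4
d [-0.614 -0.009  2.011] w [0.002 0.037 0.01 ] rows>= 2.1
```

Request:
drive_tool([
  {"dx": -0.14, "dy": 0, "dz": 0.46, "wx": 0, "wy": 0.04, "wz": 0, "hand": 58},
  {"dx": -0.28, "dy": 0, "dz": 0.92, "wx": 0, "wy": 0.04, "wz": 0, "hand": 58},
  {"dx": -0.42, "dy": 0, "dz": 1.38, "wx": 0, "wy": 0.04, "wz": 0, "hand": 58},
  {"dx": -0.48, "dy": 0, "dz": 1.6, "wx": 0, "wy": 0.04, "wz": 0, "hand": 58},
  {"dx": -0.55, "dy": 0, "dz": 1.8, "wx": 0, "wy": 0.04, "wz": 0, "hand": 58},
  {"dx": -0.61, "dy": 0, "dz": 2.01, "wx": 0, "wy": 0.04, "wz": 0, "hand": 58},
  {"dx": -0.61, "dy": 0, "dz": 2.01, "wx": 0, "wy": 0.04, "wz": 0, "hand": 58},
  {"dx": -0.61, "dy": 0, "dz": 2.01, "wx": 0, "wy": 0.04, "wz": 0, "hand": 58},
])

```text
clock: 19.85
eef_pos: [0.508, -0.2215, 0.1197]
tool_rot: [0.195, 0.969, 0.029, -0.148]
ft_force: [0.4, -0.5, -2.4]
grip_width: 0.0644
grasp_force: 68.1
```

```bash
python3 - <<'E'
from h import *
o=bot.get_obs(); print(carr(o),o['ft_force'])
for a in ((-12,0,26,.3),(-2,0,26,.3)): rel(*tool_for(*a))
E
```

```text
(array([-24.7,  -0.1,  26.2]), array([-0.   ,  0.302,  0.   ])) [ 0.39133685 -0.5026698  -2.38729474]
d [-0.243  0.004 -0.071] w [ 0.005 -0.019 -0.   ] rows>= 0.3
d [-0.434  0.006 -0.13 ] w [ 0.005 -0.019 -0.   ] rows>= 0.5
```

No contact yet; sliding the tongue in under the lip.

Request:
drive_tool([
  {"dx": -0.08, "dy": 0, "dz": -0.024, "wx": 0, "wy": -0.02, "wz": 0, "hand": 58},
  {"dx": -0.16, "dy": 0, "dz": -0.048, "wx": 0, "wy": -0.02, "wz": 0, "hand": 58},
  {"dx": -0.24, "dy": 0, "dz": -0.071, "wx": 0, "wy": -0.02, "wz": 0, "hand": 58},
  {"dx": -0.3, "dy": 0, "dz": -0.09, "wx": 0, "wy": -0.02, "wz": 0, "hand": 58},
  {"dx": -0.36, "dy": 0, "dz": -0.11, "wx": 0, "wy": -0.02, "wz": 0, "hand": 58},
  {"dx": -0.4, "dy": 0, "dz": -0.12, "wx": 0, "wy": -0.02, "wz": 0, "hand": 58},
  {"dx": -0.434, "dy": 0, "dz": -0.13, "wx": 0, "wy": -0.02, "wz": 0, "hand": 58},
  {"dx": -0.434, "dy": 0, "dz": -0.13, "wx": 0, "wy": -0.02, "wz": 0, "hand": 58},
])

```text
clock: 20.65
eef_pos: [0.5288, -0.2302, 0.1188]
tool_rot: [0.195, 0.969, 0.028, -0.147]
ft_force: [0.2, 0.4, -1.1]
grip_width: 0.0645
grasp_force: 68.1
```

```bash
python3 - <<'E'
from h import *
o=bot.get_obs(); print(carr(o),o['ft_force'],o['ft_torque'])
for th in (.25,.2,.15,.12): rel(*tool_for(-1,0,71*np.sin(th)+2,th))
E
```

```text
(array([-2.1, -0.3, 25.4]), array([-0.   ,  0.301,  0.   ])) [ 0.15597534  0.43794513 -1.13180721] [-0.13916529 -0.28746025 -0.02262676]
d [-0.05   0.006  0.144] w [ 0.    -0.579  0.   ] rows>= 0.3
d [-0.068  0.006  0.25 ] w [-0.005 -1.152 -0.   ] rows>= 0.7
d [-0.087  0.006  0.357] w [-0.01  -1.725 -0.   ] rows>= 1.0
d [-0.1    0.006  0.422] w [-0.013 -2.069 -0.   ] rows>= 1.2
```

Request:
drive_tool([
  {"dx": -0.03, "dy": 0.006, "dz": 0.07, "wx": 0, "wy": -0.29, "wz": 0, "hand": 58},
  {"dx": -0.05, "dy": 0.006, "dz": 0.144, "wx": 0, "wy": -0.58, "wz": 0, "hand": 58},
  {"dx": -0.06, "dy": 0.006, "dz": 0.197, "wx": 0, "wy": -0.87, "wz": 0, "hand": 58},
  {"dx": -0.068, "dy": 0.006, "dz": 0.25, "wx": 0, "wy": -1.15, "wz": 0, "hand": 58},
  {"dx": -0.078, "dy": 0.006, "dz": 0.304, "wx": 0, "wy": -1.44, "wz": 0, "hand": 58},
  {"dx": -0.087, "dy": 0.006, "dz": 0.357, "wx": 0, "wy": -1.73, "wz": 0, "hand": 58},
  {"dx": -0.1, "dy": 0.006, "dz": 0.422, "wx": 0, "wy": -2.07, "wz": 0, "hand": 58},
  {"dx": -0.1, "dy": 0.006, "dz": 0.422, "wx": 0, "wy": -2.07, "wz": 0, "hand": 58},
  {"dx": -0.1, "dy": 0.006, "dz": 0.422, "wx": 0, "wy": -2.07, "wz": 0, "hand": 58},
])

```text
clock: 21.55
eef_pos: [0.5284, -0.2298, 0.0983]
tool_rot: [0.197, 0.979, 0.01, -0.058]
ft_force: [2.6, -0.2, 1.3]
grip_width: 0.0644
grasp_force: 68.4
```

```bash
python3 - <<'E'
from h import *
o=bot.get_obs(); print(carr(o),o['ft_force'],o['ft_torque'])
for th in (.09,.06,.03,0): rel(*tool_for(0,0,71*np.sin(th)+(1 if th else 0),th))
E
```

```text
(array([-0.1, -0.1, 11.7]), array([ 0.   ,  0.117, -0.001])) [ 2.56270202 -0.22890285  1.29624701] [-0.28288112 -0.56400213  0.0176567 ]
d [-0.009  0.002  0.108] w [-0.017 -0.314  0.   ] rows>= 0.2
d [-0.011  0.002  0.174] w [-0.02  -0.658  0.001] rows>= 0.4
d [-0.015  0.002  0.24 ] w [-2.300e-02 -1.001e+00  1.000e-03] rows>= 0.6
d [-0.021  0.002  0.326] w [-2.600e-02 -1.345e+00  1.000e-03] rows>= 0.8
```

Request:
drive_tool([
  {"dx": -0.005, "dy": 0, "dz": 0.05, "wx": 0, "wy": -0.15, "wz": 0, "hand": 58},
  {"dx": -0.009, "dy": 0, "dz": 0.108, "wx": 0, "wy": -0.31, "wz": 0, "hand": 58},
  {"dx": -0.01, "dy": 0, "dz": 0.14, "wx": 0, "wy": -0.49, "wz": 0, "hand": 58},
  {"dx": -0.011, "dy": 0, "dz": 0.174, "wx": 0, "wy": -0.66, "wz": 0, "hand": 58},
  {"dx": -0.011, "dy": 0, "dz": 0.174, "wx": 0, "wy": -0.66, "wz": 0, "hand": 58},
])

```text
clock: 22.05
eef_pos: [0.5306, -0.2309, 0.094]
tool_rot: [0.197, 0.98, 0.004, -0.025]
ft_force: [3.2, -1.9, 21.4]
grip_width: 0.0643
grasp_force: 71.5
```

```bash
python3 - <<'E'
from h import *
o=bot.get_obs(); print(carr(o),o['ft_force'],o['ft_torque'])
for th in (.03,0): rel(*tool_for(0,0,71*np.sin(th)+(1 if th else -1),th))
E
```

```text
(array([ 3. , -0.3, 10. ]), array([ 0.   ,  0.051, -0.002])) [ 3.16882869 -1.8893281  21.37952172] [ 0.01369881  0.19496339 -0.03290228]
d [0.056 0.005 0.156] w [-0.028 -0.236 -0.001] rows>= 0.2
d [0.055 0.006 0.263] w [-0.031 -0.579 -0.   ] rows>= 0.3
```

Request:
drive_tool([
  {"dx": 0.02, "dy": 0, "dz": 0.2, "wx": 0, "wy": -0.75, "wz": 0, "hand": 58},
  {"dx": 0.02, "dy": 0, "dz": 0.2, "wx": 0, "wy": -0.75, "wz": 0, "hand": 58},
])

```text
clock: 22.25
eef_pos: [0.5317, -0.2314, 0.0864]
tool_rot: [0.197, 0.98, -0.004, 0.012]
ft_force: [7.8, -4.0, 6.2]
grip_width: 0.0646
grasp_force: 73.2
```

```bash
python3 - <<'E'
from h import *
o=bot.get_obs(); print(carr(o),o['ft_force'],o['ft_torque'],o['grip_width'])
# side view fit of near/far ends
for n in ('side','scene'):
    C=cam(n); bot.camera(n); d=bot.outline_of(n,'carrier'); print(n,[(round(x['score'],2),np.round(x['extent'],1)) for x in d])
    Rs=R.from_euler('z',SY)
    for lab,(p,r) in dict(kin=(o['eef_pos']+R.from_quat(o['tool_rot']).apply(GP),R.from_quat(o['tool_rot'])*GR),tilt=(SEAT+Rs.apply([0,0,.0095]),Rs*R.from_euler('y',.117)),home=(SEAT,Rs)).items():
        s=sil(C,p,r); ys,xs=np.where(s>.5); print(lab,(xs.min()+xs.max())/2,(ys.min()+ys.max())/2,xs.max()-xs.min(),ys.max()-ys.min(), [np.round(proj(C,p+r.apply([-.078,0,.014])),1)])
E
```

```text
(array([ 4.7, -0.3,  5.4]), array([ 0.   , -0.024, -0.003])) [ 7.80368078 -4.04421568  6.1781928 ] [-1.23097126 -2.24070992 -0.07064846] 0.06462288609762894
side [(0.87, array([330.7, 195.3,  51. ,  25.2])), (0.4, array([331.4, 209.4,  85.3,  61.9]))]
kin 329.0 196.5 50 31 [array([347.7, 203.9])]
tilt 330.0 195.5 50 25 [array([348.3, 200.3])]
home 330.0 198.5 50 29 [array([348.7, 205.4])]
scene [(0.6, array([385.2, 213.3,  43.1,  18.6]))]
kin 382.0 210.0 46 26 [array([393.6, 217.1])]
tilt 382.0 209.0 46 20 [array([394.1, 212.1])]
home 382.5 212.0 45 26 [array([394.2, 219. ])]
```

Request:
drive_tool([
  {"dx": 0, "dy": 0, "dz": 0.05, "wx": 0, "wy": 0, "wz": 0, "hand": 58},
  {"dx": 0, "dy": 0, "dz": 0.1, "wx": 0, "wy": 0, "wz": 0, "hand": 58},
  {"dx": 0, "dy": 0, "dz": 0.1, "wx": 0, "wy": 0, "wz": 0, "hand": 58},
])

```text
clock: 22.75
eef_pos: [0.5296, -0.2305, 0.0789]
tool_rot: [0.197, 0.98, -0.003, 0.007]
ft_force: [-0.5, 0.4, 20.5]
grip_width: 0.0648
grasp_force: 74.9
```

```bash
python3 - <<'E'
from h import *
o=bot.get_obs(); print(carr(o),o['ft_force'],o['ft_torque'],o['grip_width'])
C,im=snap('wrist','w_s.png')
a=bot.outline_of('wrist','carrier'); print([(x['score'],x['extent']) for x in a])
b=bot.look_for('wrist','catch'); print(b)
im=im[...,::-1].copy(); 
ims=bot.camera('side')[150:260,260:400,::-1]
out=np.zeros((600,800,3),np.uint8); out[:300,:]=cv2.resize(im[150:350,120:520],(800,400))[:300]
out[300:600,:382]=cv2.resize(ims,(382,300),interpolation=cv2.INTER_CUBIC); out[300:600,400:]=cv2.resize(bot.camera('scene')[180:255,340:440,::-1],(400,300),interpolation=cv2.INTER_CUBIC)
cv2.imwrite('pics/chk.png',out)
E
```

```text
(array([ 2.4, -0.3, -2.5]), array([ 0.   , -0.015, -0.003])) [-0.47398972  0.43533142 20.45964413] [-0.34608132 -0.57455673  0.01212441] 0.064790233918718
[(0.84, [317.4, 322.2, 183.5, 196.4]), (0.24, [317.0, 246.2, 336.6, 343.0])]
[{'extent': [314.9, 218.8, 79.0, 69.8], 'score': 0.75}]
```

View pics/chk.png

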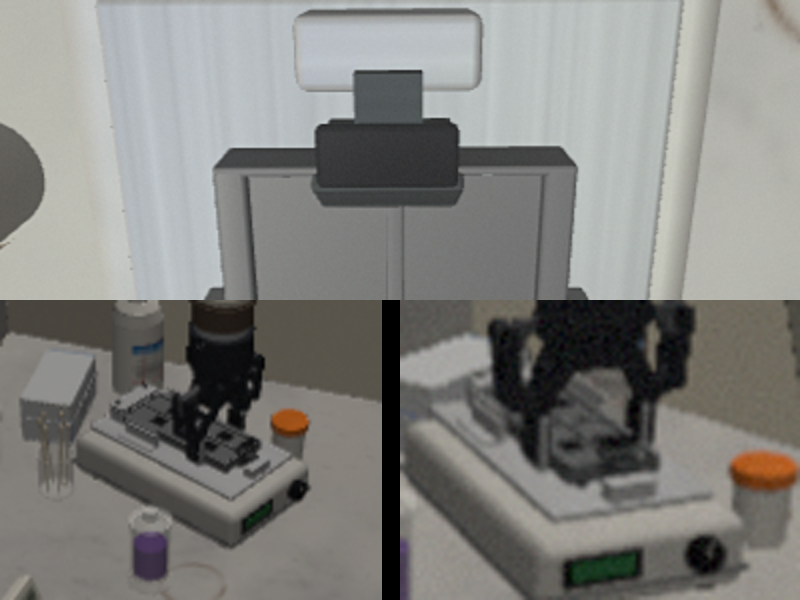

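The wrist view shows the catch nose (388,195 in the crop) lying over the carrier's near rim, so it has snapped. The side and scene crops show the carrier flat. Relaxing the press, opening and withdrawing.

Request:
drive_tool([
  {"dx": 0, "dy": 0, "dz": -0.05, "wx": 0, "wy": 0, "wz": 0, "hand": 58},
  {"dx": 0, "dy": 0, "dz": -0.09, "wx": 0, "wy": 0, "wz": 0, "hand": 58},
  {"dx": 0, "dy": 0, "dz": -0.09, "wx": 0, "wy": 0, "wz": 0, "hand": 75},
  {"dx": 0, "dy": 0, "dz": -0.09, "wx": 0, "wy": 0, "wz": 0, "hand": 75},
  {"dx": 0, "dy": 0, "dz": -0.09, "wx": 0, "wy": 0, "wz": 0, "hand": 75},
  {"dx": 0, "dy": 0, "dz": -0.09, "wx": 0, "wy": 0, "wz": 0, "hand": 75},
])

```text
clock: 23.6
eef_pos: [0.5243, -0.2281, 0.0771]
tool_rot: [0.197, 0.98, -0.001, -0.0]
ft_force: [0.5, -0.2, 0.1]
grip_width: 0.0751
grasp_force: 0.0
```

Request:
drive_tool([
  {"dx": 0, "dy": 0, "dz": -0.1, "wx": 0, "wy": 0, "wz": 0, "hand": 75},
  {"dx": 0, "dy": 0, "dz": -0.3, "wx": 0, "wy": 0, "wz": 0, "hand": 75},
  {"dx": 0, "dy": 0, "dz": -0.6, "wx": 0, "wy": 0, "wz": 0, "hand": 75},
  {"dx": -0.5, "dy": 0, "dz": -1.2, "wx": 0, "wy": 0, "wz": 0, "hand": 75},
  {"dx": -1, "dy": 0, "dz": -2, "wx": 0, "wy": 0, "wz": 0, "hand": 75},
  {"dx": -1.3, "dy": 0, "dz": -3, "wx": 0, "wy": 0, "wz": 0, "hand": 75},
  {"dx": -1.5, "dy": 0, "dz": -4, "wx": 0, "wy": 0, "wz": 0, "hand": 75},
  {"dx": -1.5, "dy": 0, "dz": -4, "wx": 0, "wy": 0, "wz": 0, "hand": 75},
  {"dx": -1.5, "dy": 0, "dz": -4, "wx": 0, "wy": 0, "wz": 0, "hand": 75},
  {"dx": -1.5, "dy": 0, "dz": -4, "wx": 0, "wy": 0, "wz": 0, "hand": 75},
])

```text
clock: 24.6
eef_pos: [0.5934, -0.2566, 0.2775]
tool_rot: [0.197, 0.98, -0.001, 0.0]
ft_force: [0.5, 0.1, -0.8]
grip_width: 0.0749
grasp_force: 0.0
```

```bash
python3 - <<'E'
from h import *
o=bot.get_obs(); print(o['clock'],o['eef_pos'],o['ft_force'])
C,im=snap('wrist','w_end.png')
def pose(a): return np.array([a[0],a[1],.076]),R.from_euler('z',a[2])
d=bot.outline_of('wrist','carrier'); print([(x['score'],x['extent']) for x in d]); print(bot.look_for('wrist','catch'))
m=d[0]['region'].astype(float); r=fit([(C,m)],SEAT,SY,pose); Rs=R.from_euler('z',SY); print(r.x,r.fun,'seat frame mm',Rs.inv().apply(np.r_[r.x[:2],.076]-SEAT)*1e3)
s=sil(C,SEAT,Rs); print('IoU at home',np.minimum(s,m).sum()/np.maximum(s,m).sum())
for th in (.03,.06,.11):
    s=sil(C,SEAT+Rs.apply([0,0,.071*np.sin(th)]),Rs*R.from_euler('y',th)); print(th,np.minimum(s,m).sum()/np.maximum(s,m).sum())
E
```

```text
24.6 [ 0.59344533 -0.25663876  0.27748622] [ 0.49797632  0.11539149 -0.76638347]
[(0.96, [317.1, 177.1, 78.0, 177.1])]
[{'extent': [317.1, 80.5, 32.2, 27.8], 'score': 0.97}]
[ 0.56396282 -0.24482284 -0.39807796] 0.04666069972091891 seat frame mm [-0.10153746  0.14986489  0.        ]
IoU at home 0.9524607432390471
0.03 0.9484312673680637
0.06 0.9444087080123573
0.11 0.9363534953444264
```

```bash
python3 - <<'E'
from h import *
o=bot.get_obs(); C,im=snap('wrist','w_end2.png'); m=bot.outline_of('wrist','carrier')[0]['region']; Rs=R.from_euler('z',SY)
P=lambda *a: proj(C,SEAT+Rs.apply(np.array(a)/1e3)).round(1)
print('nose',P(-73.5,0,15.5),'rim top',P(-78,0,14),'corners flat',P(-78,-33,14),P(-78,33,14),'if up 10mm',P(-78,-33,24),P(-78,33,24))
print([(x,int(np.argmax(m[:,x]))) for x in range(275,365,6)]); rows=[(y,np.where(m[y])[0][[0,-1]].tolist()) for y in (92,96,100,110)]; print(rows)
for n in ('scene','side'):
    bot.camera(n); print(n,[(t,[(round(d['score'],2),np.round(d['extent']).tolist()) for d in bot.look_for(n,t)[:1]]) for t in ('cover','trough','stain_jar','carrier')])
E
```

```text
nose [316.7  93.3] rim top [316.6  87.7] corners flat [277.4  88.1] [355.9  87.3] if up 10mm [276.   86.6] [357.2  85.8]
[(275, 0), (281, 89), (287, 89), (293, 89), (299, 89), (305, 97), (311, 97), (317, 97), (323, 97), (329, 96), (335, 89), (341, 89), (347, 89), (353, 89), (359, 0)]
[(92, [279, 355]), (96, [279, 355]), (100, [279, 355]), (110, [279, 355])]
scene [('cover', []), ('trough', [(0.59, [253.0, 299.0, 13.0, 67.0])]), ('stain_jar', [(0.79, [337.0, 243.0, 19.0, 45.0])]), ('carrier', [(0.67, [382.0, 214.0, 43.0, 28.0])])]
side [('cover', [(0.72, [276.0, 327.0, 31.0, 48.0])]), ('trough', [(0.57, [306.0, 313.0, 40.0, 50.0])]), ('stain_jar', [(0.85, [312.0, 241.0, 16.0, 33.0])]), ('carrier', [(0.73, [352.0, 206.0, 10.0, 15.0])])]
```

```bash
python3 -c "
from workcell import bot
print(bot.job_done())"
```

```text
the job is handed in; nothing more can be done
None
```

The carrier is back on the shaker, pockets up: its tongue is under the lip, the catch has snapped over its near rim, and the gripper has let go. I handed the job in at about 25 s. The last camera checks put the carrier within about 0.2 mm of home, with the cover, trough and jar where they were; I did not re-check the other bench items.

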